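# Push the staple tray over the sill into its berth

## Task

Put the loaded staple tray away in its berth: lift only its leading edge and rest it on the raised sill, tail still on the bench and your hand off it, then push it from behind over the sill until it lies flat in the berth behind the sill and presses lightly but definitely on the sprung rubber stop and stays against it. Never carry it clear of the bench or force it: if it binds on the sill, ease off and push again; press the stop gently and leave the other things where they are.

Things in the scene. Friction and masses are not known exactly. Their poses are not given: they have to be found in the camera images.
- tray_center (a point): Centre (half-way up) of the tray: open plywood tray 170 long (its x) x 120 wide x 60 mm high, walls 9 mm, bottom 7 mm thick, 0.45 to 0.85 kg, weight somewhat towards the tail. +x points to its leading end, which faces the berth; z up. Staple strips are packed over the tail half, up to 45 mm high; the 60 mm behind the leading wall are empty.
- tray_lead (a point): Middle of the tray's lower leading edge (underside, outer face of the leading wall), 85 mm ahead of the tray's centre; axes as the tray's. The middle of the leading wall can be pinched from above, one finger inside and one outside, its rim 60 mm above this point.
- tray_tail (a point): Middle of the tray's lower rear edge (underside, outer face of the tail wall), 85 mm behind the tray's centre; axes as the tray's. The tail wall is plain and flat, free to be pushed. Sliding takes about 2 to 8 N. Past its balance on the sill the tail must rise to tip in: rubbing on the pusher can hold it down and bind it, so then ease off and push again.
- berth: Plywood berth fixed on the bench, 270 long (x) x 170 mm wide, open above and in front. Origin on the bench under the middle of the sill's front face; +x points inwards (the pushing direction), z up. Behind the sill the floor lies 9 mm above the bench. Cheeks 45 mm high stand 134 mm apart inside (7 mm play each side of the tray) and flare out at the front, reaching 6 mm before the sill.
- sill (a point): Middle of the top front edge of the sill, a wooden bar across the berth's front, 18 mm thick along x, its top 18 mm above the bench and 9 mm above the berth's floor; axes as the berth's. Once the tray is half over the sill the fingers must never push it with more than 30 N. Pushing low at first and rising with the tail keeps it from binding.
- stop: Bracket at the berth's far end; origin on the berth floor at its front face, 242 mm behind the sill's front face; axes as the berth's. Its screw carries a sprung 36 mm rubber pad, set out by an unmeasured amount: the tray meets it with its tail 6 to 26 mm past the sill's back face. 5 N/mm, bottoms at 6 mm. Press 5 N or more for 0.5 s, never over 22 N; withdraw slowly, friction keeps the tray there.
- glue: Glue bottle, 56 mm across, 130 mm high, beside the berth; origin centre of its underside; leave alone
- hammer: Hammer lying on the bench to the right of the tray's tail; leave alone
- leg: Turned wooden furniture leg standing upright, 48 mm across, 110 mm high, beside the berth; origin centre of its underside; leave alone
- block: Wooden block 70 x 40 x 30 mm on the robot's side of the berth; origin centre of its underside; leave alone
- driver: Screwdriver lying beside the tray on the side away from the robot; leave alone
- tin: Open steel tin, 74 mm across, 60 mm high; origin centre of its underside; leave alone
- stapler: Blue staple gun lying on its side, 170 mm long; leave alone

How it is judged:
By the outcome, as a careful person would: the job done as asked, in the order asked, and still so for the second after the job is handed in, with the robot touching nothing.
It also fails if it takes over 72 s, if anything falls off the work surface, if the arm or the gripper's body presses on something with over 40 N, if the wrist force passes 120 N, or if a joint passes its speed limit or range.

## Robot

A 7-joint arm with a two-finger parallel gripper is mounted at the origin on the work surface. World frame = base frame: x ahead of the robot, y to its left, z up, the work surface at z = 0. Lengths are in m, angles in rad, forces in N, time in s.
With the tool pointing down it reaches from about 0.425 to 0.925 m from the base axis. Payload 6.8 kg.
Tool frame: the origin (TCP) lies midway between the tips of the shut fingers; the grasp point (between the pads) lies 19 mm behind it; z points along the fingers, x is the direction in which the jaws open and shut, and the axes are right-handed (so a half turn about z gives the same grasp; the last joint's range is limited). The gripper opens to 85 mm and grips with 20 to 120 N. Pads are 22 mm wide; open, the fingers measure 114 mm over their backs; the gripper's body (76 mm by 85 mm) begins 54 mm behind the grasp point. The pads swing forward as they close: fully open they stand 13 mm farther back than shut.
Start: joints at [1.235, 0.477, 0.022, 1.555, -0.011, 1.109, -0.083], TCP at [0.152, -0.658, 0.231] pointing down, gripper open.
Joint ranges: [-2.96, 2.96], [-0.34, 2.1], [-1.41, 1.46], [0.24, 2.44], [-1.37, 4.51], [0.17, 1.92], [-2.96, 2.96]. Speed limits (rad/s): [2.39, 2.39, 3.14, 3.14, 3.14, 3.14, 3.14].

## Interface

Orientations are given as a rotation vector (axis times angle).
In Python, from bench import r gives the robot as it stands. The module is installed in compiled form; this text tells all that it offers.
- The arm moves only by the shell command python3 -m pendant 'ROWS' [OPENING] [FORCE]. ROWS is text: rows parted by semicolons, each of 4 numbers parted by spaces: the shift along the tool's x, y, z in cm, then the turn about the tool's z in degrees. A call has 1 to 8 rows; each row shifts and turns the pose as measured when the row begins, along the tool's axes as they then stand; what a row does not reach is not made up. A row lasts 1/12 s, in which the tool goes at most 41.7 mm and 7.16 degrees, less where a joint would pass 70% of its speed; a pose out of reach is approached as far as the arm can. A call with a gripper value outside its range is refused whole. OPENING is the closure in counts, from 0 (fully open) to 255 (shut), set as the call begins (- or left out, the last holds). The fingers move at their own pace and stop on an object; FORCE is the grip in N (left out, the last holds). Time passes only in rows, so rows that do not move let the fingers close. It gives the time, the measured TCP pose, the force and the opening at its end, in the units of the state.
- r.get_obs(): the state, without advancing time (a new reading comes with each control period).
- r.grab_frame(name): name is "scene" or "top" or "wrist"; returns a dict with "color" (400x640x3 uint8, red, green, blue), "fx", "fy", "cx", "cy" (pixels), "dist_coeffs" ([k1, k2, p1, p2, k3] as OpenCV has them; the pictures are not rectified), "R" (3x3) and "t" (3): a world point X has camera coordinates R X + t; the wrist camera has in their place "hand_eye" (4x4, takes a point from camera to tool coordinates, whose origin is the TCP and whose axes are the tool frame's). Camera axes: x right, y down, z forward; pixel columns grow to the right and rows downward; lengths in m; the calibration is good to about 2 mm. A picture is of the moment at which its call begins: read the wrist's pose just before it. There is no depth.
- r.hand_in(): hands the job in, once; it reports no verdict.
The state is a dict: "clock": time; "joints": joint angles; "qvel": joint speeds; "tau": joint torques, N m; "tcp_pos": TCP position; "orientation": TCP orientation; "contact_force": force on the tool from outside, world axes, zero at the start; "moment": the same for the moment, N m; "grip_width": finger opening in m.
Only numpy, scipy, OpenCV 4.12 (cv2) and the standard library are available. Lean on these libraries where they do the work, as an engineer would, in place of code of your own. Each camera call takes 0.05 s, during which the arm holds its last target.

## Working session

There is one attempt and no reset: what is moved stays moved. The work goes in short steps, Python scripts to look and compute and a shell command to move; the robot and the scene stay as the last step left them, time stands still between calls to the robot, and variables do not carry over. Pictures are saved under pics/ and viewed, and the job is handed in when it is done.

```bash
mkdir -p pics; python3 - <<'E'
from bench import r
import cv2
o=r.get_obs(); print({k:(v if not hasattr(v,'round') else v) for k,v in o.items()})
for n in ("scene","top","wrist"):
    f=r.grab_frame(n); cv2.imwrite(f"pics/a_{n}.png",f["color"][:,:,::-1])
    print(n,{k:v for k,v in f.items() if k!="color"})
E
```

```text
{'clock': 0.0, 'joints': array([ 1.23490992,  0.47777324,  0.02234453,  1.55649352, -0.01147138,
        1.10929779, -0.08313383]), 'qvel': array([ 1.12814112e-03,  1.63725550e-04,  1.28313556e-03,  4.66586001e-05,
        7.74256772e-04, -5.19193463e-04, -8.62017385e-04]), 'tau': array([-1.04982093e-03, -5.96454155e+01,  1.60773374e+00, -2.81196588e+01,
        1.24791704e-02,  9.35071061e-03,  4.14354042e-05]), 'tcp_pos': array([ 0.15226376, -0.65697365,  0.23032607]), 'orientation': array([-2.45871127e+00,  1.95396261e+00,  2.41826134e-03]), 'contact_force': array([-0.76707127,  0.91149209, -0.53276591]), 'moment': array([ 0.05200655, -0.0245227 , -0.04812268]), 'grip_width': 0.08534757092843719}
scene {'fx': 486.2825430981468, 'fy': 486.2825430981468, 'cx': 319.6452923718273, 'cy': 198.93039396946008, 'dist_coeffs': array([-0.13320394,  0.        ,  0.        ,  0.        ,  0.        ]), 'R': array([[-0.34565321,  0.93827155, -0.01305205],
       [ 0.67505809,  0.23897755, -0.69798733],
       [-0.65178251, -0.25007245, -0.71599115]]), 't': array([ 0.23094184, -0.33042729,  2.02
[... 261 characters left out ...]
    [-0.98405194,  0.01828441, -0.17693915],
       [ 0.177115  ,  0.00848018, -0.98415363]]), 't': array([-0.0415309 ,  0.54965585,  1.477379  ])}
wrist {'fx': 297.53306237458014, 'fy': 297.53306237458014, 'cx': 318.9824532302413, 'cy': 200.83071290759167, 'dist_coeffs': array([-0.00232501,  0.        ,  0.        ,  0.        ,  0.        ]), 'hand_eye': array([[ 9.99999572e-01, -1.27886838e-04,  9.16458444e-04,
        -2.14711361e-04],
       [-1.15377018e-04,  9.65442356e-01,  2.60616661e-01,
        -6.54304095e-02],
       [-9.18117240e-04, -2.60616655e-01,  9.65441928e-01,
        -1.42848767e-01],
       [ 0.00000000e+00,  0.00000000e+00,  0.00000000e+00,
         1.00000000e+00]])}
```

View pics/a_scene.png

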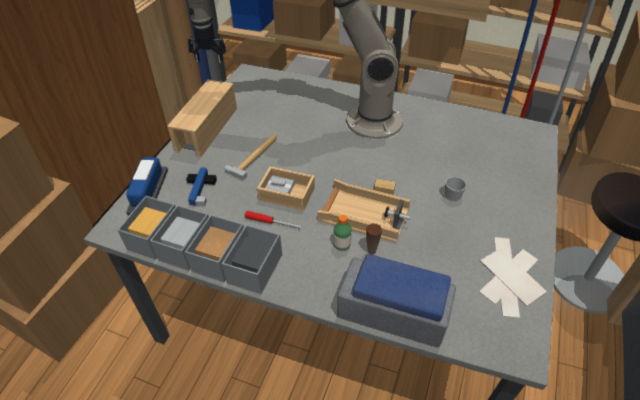

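View pics/a_top.png

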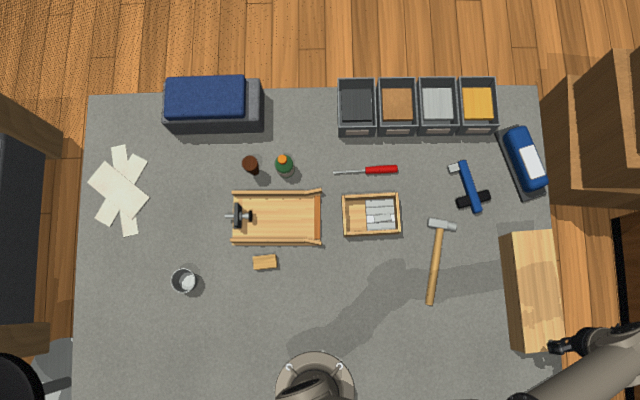

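View pics/a_wrist.png

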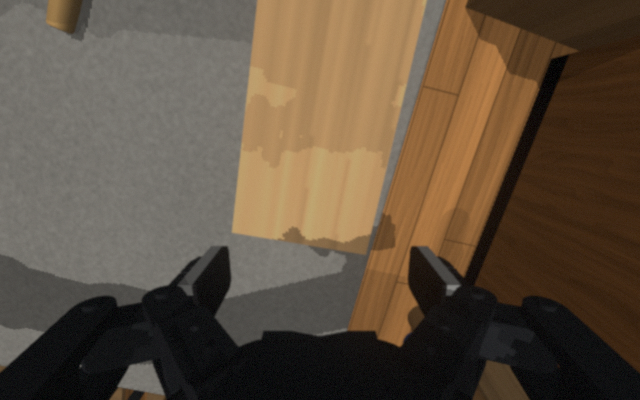

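```bash
cat > h.py <<'E'
from bench import r
import numpy as np, cv2
from scipy.spatial.transform import Rotation as Rn
def cam(n):
    if n=="wrist":
        o=r.get_obs(); f=r.grab_frame(n)
        T=np.eye(4); T[:3,:3]=Rn.from_rotvec(o["orientation"]).as_matrix(); T[:3,3]=o["tcp_pos"]
        W=T@f["hand_eye"]; f["R"]=W[:3,:3].T; f["t"]=-W[:3,:3].T@W[:3,3]
    else: f=r.grab_frame(n)
    f["K"]=np.array([[f["fx"],0,f["cx"]],[0,f["fy"],f["cy"]],[0,0,1]])
    return f
def ray(f,uv):
    p=cv2.undistortPoints(np.array(uv,float).reshape(-1,1,2),f["K"],f["dist_coeffs"]).reshape(-1,2)
    d=np.c_[p,np.ones(len(p))]@f["R"]; c=-f["R"].T@f["t"]
    return c,d/np.linalg.norm(d,axis=1)[:,None]
def onz(f,uv,z):
    c,d=ray(f,uv); return c+d*((z-c[2])/d[:,2])[:,None]
def tri(f1,u1,f2,u2):
    c1,d1=ray(f1,u1);c2,d2=ray(f2,u2);out=[]
    for a,b in zip(d1,d2):
        s=np.linalg.lstsq(np.c_[a,-b],c2-c1,rcond=None)[0]
        p,q=c1+s[0]*a,c2+s[1]*b; out.append(np.r_[(p+q)/2,np.linalg.norm(p-q)])
    return np.array(out)
def proj(f,X):
    return cv2.projectPoints(np.array(X,float).reshape(-1,1,3),cv2.Rodrigues(f["R"])[0],f["t"],f["K"],f["dist_coeffs"])[0].reshape(-1,2)
def crop(f,name,x0,y0,x1,y1,s):
    im=cv2.resize(f["color"][y0:y1,x0:x1,::-1],None,fx=s,fy=s,interpolation=cv2.INTER_CUBIC)
    for x in range((x0//10+1)*10,x1,10):
        cv2.line(im,((x-x0)*s,0),((x-x0)*s,8 if x%50 else 20),(0,255,255),1)
        if x%50==0: cv2.putText(im,str(x),((x-x0)*s+2,20),0,.45,(0,255,255),1)
    for y in range((y0//10+1)*10,y1,10):
        cv2.line(im,(0,(y-y0)*s),(8 if y%50 else 20,(y-y0)*s),(0,255,255),1)
        if y%50==0: cv2.putText(im,str(y),(2,(y-y0)*s-2),0,.45,(0,255,255),1)
    cv2.imwrite("pics/"+name+".png",im)
def q():
    o=r.get_obs(); print("t",round(o["clock"],2),"tcp",o["tcp_pos"].round(4),"F",o["contact_force"].round(1),"w",round(o["grip_width"],4)); R=Rn.from_rotvec(o["orientation"]).as_matrix(); print(R.round(3).tolist()); return o,R
E
python3 - <<'E'
from h import *
t=cam("top"); s=cam("scene")
crop(t,"b_top",215,140,415,280,4); crop(s,"b_scene",240,150,420,260,4)
q()
E
```

```text
t 0.25 tcp [ 0.1524 -0.6573  0.2308] F [ 0.2  0.4 -0.2] w 0.0852
[[0.226, -0.974, -0.0], [-0.974, -0.226, 0.001], [-0.001, 0.0, -1.0]]
```

View pics/b_top.png

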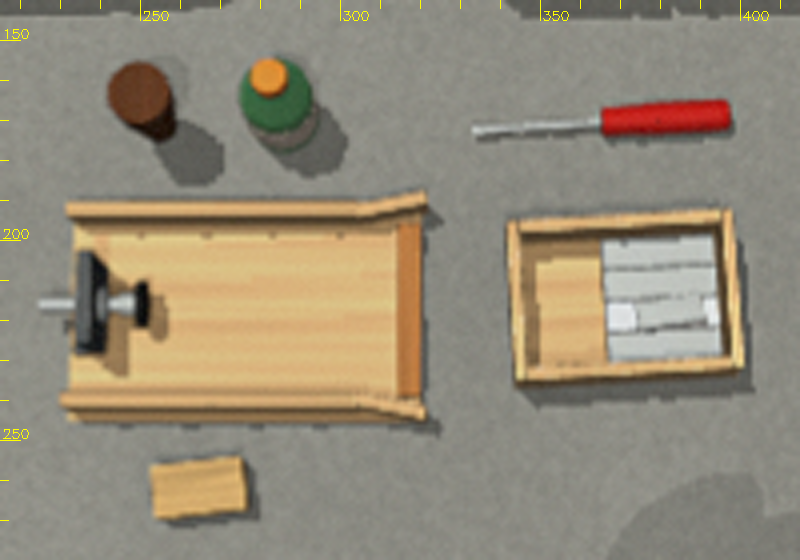

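View pics/b_scene.png

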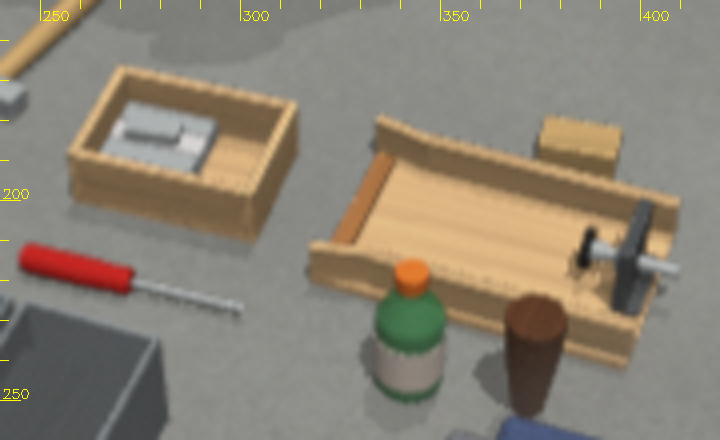

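```bash
python3 - <<'E'
from h import *
t=cam("top"); s=cam("scene"); print(-t["R"].T@t["t"])
T=[(342,195.25),(398,192.75),(401,232.25),(344.25,235.75)]
S=[(302.25,198.75),(257,188.75),(270,167),(314.25,176)]
print("tri LF TF TN LN\n",tri(t,T,s,S).round(4))
P=onz(t,T,.06); print(P.round(4)); print("scene\n",onz(s,S,.06).round(4))
def frame(P):
    ax=(P[0]+P[3]-P[1]-P[2])/2; print("L",np.linalg.norm(ax),"W",np.linalg.norm((P[0]+P[1]-P[2]-P[3])/2),"yaw",np.degrees(np.arctan2(ax[1],ax[0])),P.mean(0))
frame(P); frame(onz(s,S,.06))
# sill: top front edge (z .018) ends, top view & back edge
print("sill front top", onz(t,[(320.2,196),(320.2,239)],.018).round(4)," back",onz(t,[(314.5,196),(314.5,239)],.018).round(4))
# scene sill front top edge: crop (335,243),(385,152)
print("sill scene", onz(s,[(240+333/4,150+243/4),(240+383/4,150+153/4)],.018).round(4), "back",onz(s,[(240+352/4,150+243/4),(240+396/4,150+158/4)],.018).round(4))
# cheeks: top inner edge (z .045) far row & near row
print("cheek far outer/inner top", onz(t,[(215+68/4,140+204/4),(215+360/4,140+204/4),(215+68/4,140+214/4),(215+360/4,140+214/4)],.045).round(4))
print("cheek near", onz(t,[(215+62/4,140+395/4),(215+360/4,140+395/4),(215+70/4,140+405/4),(215+360/4,140+408/4)],.045).round(4))
print("pad", onz(t,[(215+148/4,140+303/4)],.03).round(4), "bracket front", onz(t,[(215+106/4,140+303/4)],.03).round(4))
E
```

```text
[ 0.27853889 -0.06410104  1.55074248]
tri LF TF TN LN
 [[ 5.777e-01 -9.320e-02  5.420e-02  3.000e-03]
 [ 5.825e-01 -2.609e-01  5.090e-02  3.000e-04]
 [ 4.629e-01 -2.656e-01  4.860e-02  9.000e-04]
 [ 4.557e-01 -9.680e-02  5.000e-02  2.000e-03]]
[[ 0.5761 -0.0916  0.06  ]
 [ 0.5806 -0.2596  0.06  ]
 [ 0.4614 -0.2637  0.06  ]
 [ 0.4542 -0.0957  0.06  ]]
scene
 [[ 0.5833 -0.0923  0.06  ]
 [ 0.5906 -0.2562  0.06  ]
 [ 0.4743 -0.26    0.06  ]
 [ 0.4659 -0.0938  0.06  ]]
L 0.16805854499370027 W 0.12061909381949257 yaw 92.00270904491381 [ 0.5180461 -0.1776336  0.06     ]
L 0.16519551013663927 W 0.11692492776625917 yaw 92.71994417589129 [ 0.52851293 -0.17557124  0.06      ]
sill front top [[ 0.5833 -0.0253  0.018 ]
 [ 0.4505 -0.0235  0.018 ]]  back [[ 0.5837 -0.0078  0.018 ]
 [ 0.4508 -0.0062  0.018 ]]
sill scene [[ 0.5747 -0.0212  0.018 ]
 [ 0.4581 -0.0165  0.018 ]] back [[ 0.5694 -0.0061  0.018 ]
 [ 0.4602 -0.0037  0.018 ]]
cheek far outer/inner top [[0.5987 0.2426 0.045 ]
 [0.5943 0.0198 0.045 ]
 [0.5909 0.2424 0.045 ]
 [0.5866 0.0199 0.045 ]]
cheek near [[0.4526 0.2447 0.045 ]
 [0.449  0.0211 0.045 ]
 [0.445  0.2385 0.045 ]
 [0.4393 0.0212 0.045 ]]
pad [[0.5237 0.1828 0.03  ]] bracket front [[0.5242 0.215  0.03  ]]
```

```bash
cat >> h.py <<'E'
def to(target,dyaw=None):
    """print shift in tool axes cm to world target, from current pose; after optional turn"""
    o,R=q(); d=np.array(target)-o["tcp_pos"]
    print("tool shift cm",(R.T@d*100).round(2))
    yaw=np.degrees(np.arctan2(R[1,0],R[0,0])); print("jaw yaw",round(yaw,2))
E
python3 -m pendant '0 0 0 5.5;0 0 0 5.2'; python3 -c "
from h import *
to((.517,-.12,.25))"
```

```text
clock: 0.52
tcp_pos: [0.1522, -0.6574, 0.231]
orientation: [-2.262, 2.18, 0.001]
contact_force: [0.5, 0.3, 0.2]
grip_width: 0.0853
t 0.52 tcp [ 0.1522 -0.6574  0.231 ] F [0.5 0.3 0.2] w 0.0853
[[0.037, -0.999, 0.0], [-0.999, -0.037, 0.001], [-0.001, -0.0, -1.0]]
tool shift cm [-52.36 -38.43  -1.86]
jaw yaw -87.89
```

```bash
python3 -m pendant '-3.3 -2.4 -0.1 0;-3.3 -2.4 -0.1 0;-3.3 -2.4 -0.1 0;-3.3 -2.4 -0.1 0;-3.3 -2.4 -0.1 0;-3.3 -2.4 -0.1 0;-3.3 -2.4 -0.1 0;-3.3 -2.4 -0.1 0' 100;python3 -m pendant '-3.3 -2.4 -0.1 0;-3.3 -2.4 -0.1 0;-3.3 -2.4 -0.1 0;-3.3 -2.4 -0.1 0;-3.3 -2.4 -0.1 0;-3.3 -2.4 -0.1 0;-1 -1 0 0;0 0 0 0';python3 -c "
from h import *
to((.517,-.12,.25))"
```

```text
clock: 1.18
tcp_pos: [0.3328, -0.3885, 0.2368]
orientation: [2.23, -2.203, 0.001]
contact_force: [0.6, -0.4, 0.4]
grip_width: 0.0517
clock: 1.85
tcp_pos: [0.4911, -0.1631, 0.2443]
orientation: [2.248, -2.193, 0.011]
contact_force: [-0.0, -1.0, 0.3]
grip_width: 0.052
t 1.85 tcp [ 0.4911 -0.1631  0.2443] F [-0.  -1.   0.3] w 0.052
[[0.025, -1.0, 0.004], [-1.0, -0.025, -0.006], [0.006, -0.004, -1.0]]
tool shift cm [-4.24 -2.7  -0.59]
jaw yaw -88.59
```

```bash
python3 -m pendant '-2 -1.4 -0.3 0;-2.1 -1.3 -0.2 0;0 0 0 0'; python3 - <<'E'
from h import *
import pickle
to((.517,-.12,.25))
w=cam("wrist"); pickle.dump(w,open("w1.pkl","wb"))
im=w["color"][:,:,::-1].copy()
for x in range(0,640,50): cv2.putText(im,str(x),(x,10),0,.35,(0,255,255),1); cv2.line(im,(x,0),(x,6),(0,255,255))
for y in range(50,400,50): cv2.putText(im,str(y),(0,y),0,.35,(0,255,255),1)
cv2.imwrite("pics/w1.png",im)
E
```

```text
clock: 2.1
tcp_pos: [0.5171, -0.1213, 0.2493]
orientation: [2.246, -2.194, 0.011]
contact_force: [1.3, 0.1, 0.9]
grip_width: 0.0519
t 2.1 tcp [ 0.5171 -0.1213  0.2493] F [1.3 0.1 0.9] w 0.0519
[[0.023, -1.0, 0.003], [-1.0, -0.023, -0.007], [0.007, -0.003, -1.0]]
tool shift cm [-0.13  0.   -0.08]
jaw yaw -88.66
```

View pics/w1.png

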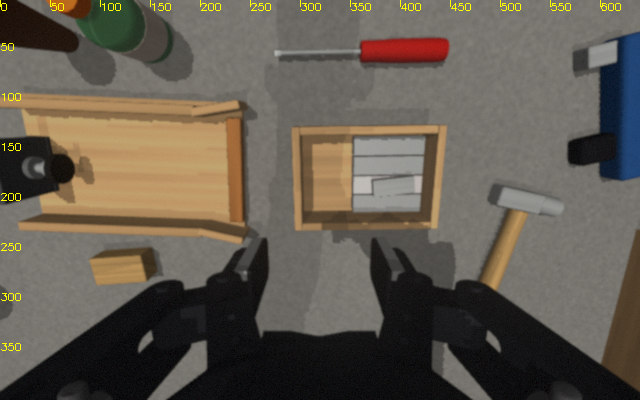

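```bash
python3 - <<'E'
from h import *
import pickle
w=pickle.load(open("w1.pkl","rb"))
crop(w,"w1a",285,110,455,240,4);crop(w,"w1b",0,80,260,260,3)
E
```

```text
(no output)
```

View pics/w1a.png

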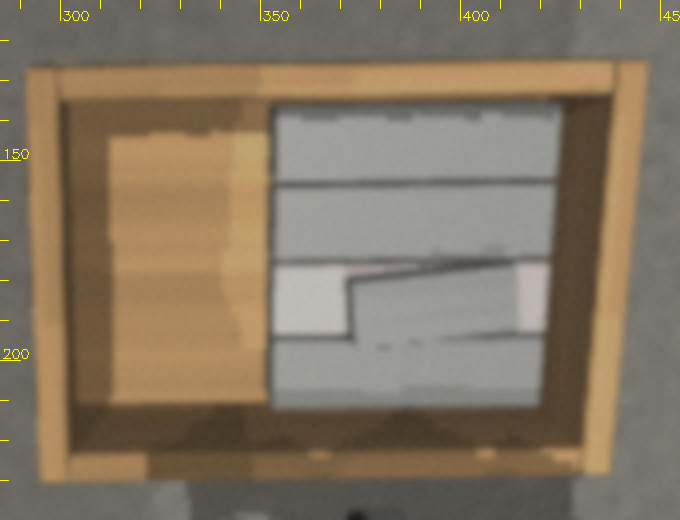

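View pics/w1b.png

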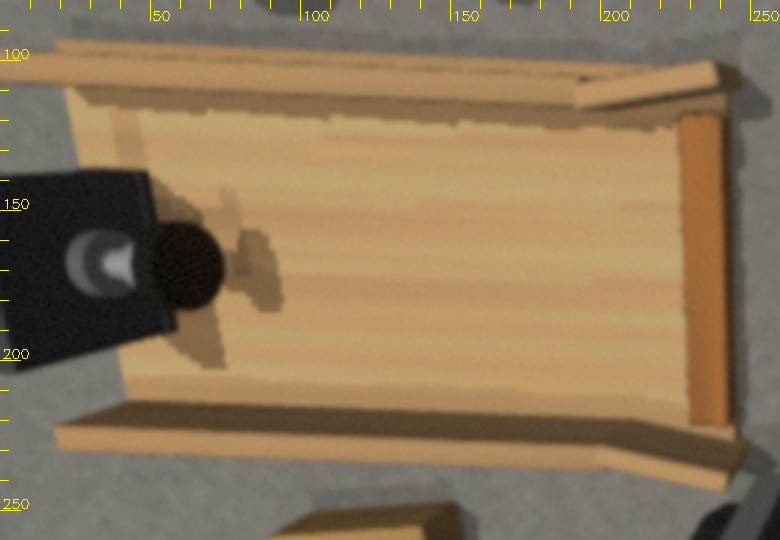

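```bash
python3 - <<'E'
from h import *
import pickle
w=pickle.load(open("w1.pkl","rb")); t=cam("top")
T=[(342,195.25),(398,192.75),(401,232.25),(344.25,235.75)]
W=[(291.75,127.25),(447,125.25),(437,228),(295.5,230.25)]
print(tri(t,T,w,W).round(4)); P=onz(w,W,.06); print(P.round(4),P.mean(0))
ax=(P[0]+P[3]-P[1]-P[2])/2; print("L",np.linalg.norm(ax),"W",np.linalg.norm((P[0]+P[1]-P[2]-P[3])/2),"yaw",np.degrees(np.arctan2(ax[1],ax[0])))
print("lead mid rim",(P[0]+P[3])/2)
S=[(241,118.3),(243.3,221.7),(226.3,119),(230,221.7)]
ST=[(320.2,195.5),(320.2,239.5),(314.5,195.5),(314.5,239.5)]
print("sill w",onz(w,S,.018).round(4)); print(tri(t,ST,w,S).round(4))
# cheek inner top edges (z .045), after flare
c=lambda x,y:(x/3,80+y/3)
print("cheek far inner", onz(w,[c(20,84),c(560,106)],.045).round(4),"near inner",onz(w,[c(120,433-30) if 0 else c(60,426),c(600,446)],.045).round(4))
print("pad",onz(w,[c(222,267)],.037).round(4))
E
```

```text
[[ 5.756e-01 -9.180e-02  6.200e-02  4.000e-04]
 [ 5.811e-01 -2.599e-01  6.020e-02  1.200e-03]
 [ 4.621e-01 -2.646e-01  5.780e-02  1.500e-03]
 [ 4.548e-01 -9.590e-02  5.450e-02  1.000e-04]]
[[ 0.5754 -0.0918  0.06  ]
 [ 0.5815 -0.2603  0.06  ]
 [ 0.4632 -0.2643  0.06  ]
 [ 0.4569 -0.0963  0.06  ]] [ 0.51925358 -0.17819237  0.06      ]
L 0.16840795619669047 W 0.11854115697558287 yaw 92.11276987314633
lead mid rim [ 0.51614928 -0.09404563  0.06      ]
sill w [[ 0.5837 -0.027   0.018 ]
 [ 0.4516 -0.0243  0.018 ]
 [ 0.5825 -0.0092  0.018 ]
 [ 0.4513 -0.0067  0.018 ]]
[[ 5.845e-01 -2.600e-02  1.640e-02  2.000e-03]
 [ 4.497e-01 -2.320e-02  1.260e-02  4.000e-04]
 [ 5.836e-01 -8.800e-03  1.980e-02  3.000e-03]
 [ 4.498e-01 -5.800e-03  1.420e-02  5.000e-04]]
cheek far inner [[0.5887 0.2256 0.045 ]
 [0.5854 0.0269 0.045 ]] near inner [[0.4549 0.242  0.045 ]
 [0.4508 0.0227 0.045 ]]
pad [[0.5205 0.1703 0.037 ]]
```

```bash
python3 -m pendant '0 0 0 -0.8;0 0 0 0'; python3 -c "
from h import *
to((.516,-.0985,.041))"
```

```text
clock: 2.37
tcp_pos: [0.5134, -0.1286, 0.2484]
orientation: [2.25, -2.182, 0.011]
contact_force: [-0.2, -0.1, -0.7]
grip_width: 0.052
t 2.37 tcp [ 0.5134 -0.1286  0.2484] F [-0.2 -0.1 -0.7] w 0.052
[[0.031, -1.0, -0.0], [-0.999, -0.031, -0.01], [0.01, 0.0, -1.0]]
tool shift cm [-3.2  -0.37 20.71]
jaw yaw -88.23
```

```bash
python3 -m pendant '-1.6 -0.2 1 -0.3;-1.6 -0.2 3 0;0 0 3 0;0 0 3 0;0 0 1 0;0 0 0 0;0 0 0 0'; python3 -c "
from h import *
to((.516,-.0985,.041))"
```

```text
clock: 2.95
tcp_pos: [0.5148, -0.1078, 0.1369]
orientation: [2.239, -2.192, 0.02]
contact_force: [-0.1, -0.5, 0.6]
grip_width: 0.0519
t 2.95 tcp [ 0.5148 -0.1078  0.1369] F [-0.1 -0.5  0.6] w 0.0519
[[0.021, -1.0, 0.003], [-1.0, -0.021, -0.015], [0.015, -0.003, -1.0]]
tool shift cm [-1.07 -0.11  9.58]
jaw yaw -88.79
```

```bash
python3 -m pendant '-1 0 0 -0.7;0 0 0 0;0 0 0 0'; python3 - <<'E'
from h import *
import pickle
to((.516,-.0985,.041))
w=cam("wrist"); pickle.dump(w,open("w2.pkl","wb"))
crop(w,"w2",180,60,460,270,2)
print(proj(w,[[.5754,-.0918,.06],[.4562,-.096,.06],[.516,-.094,.06]]).round(1))
E
```

```text
clock: 3.2
tcp_pos: [0.5164, -0.0988, 0.1404]
orientation: [2.252, -2.182, 0.027]
contact_force: [0.1, -0.2, -0.1]
grip_width: 0.052
t 3.2 tcp [ 0.5164 -0.0988  0.1404] F [ 0.1 -0.2 -0.1] w 0.052
[[0.032, -0.999, 0.008], [-0.999, -0.032, -0.016], [0.016, -0.008, -1.0]]
tool shift cm [-0.19  0.11  9.93]
jaw yaw -88.19
[[310.1 130.2]
 [311.7 277.3]
 [311.1 208.3]]
```

View pics/w2.png

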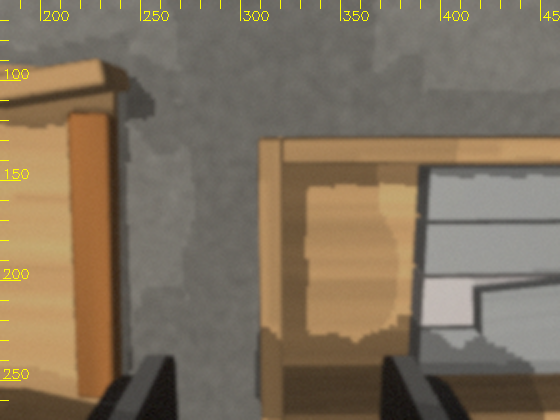

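```bash
python3 -m pendant '-0.2 0 2.5 0;0 0 2.5 0;0 0 2.5 0;0 0 1 0;0 0 0 0;0 0 0 0'; python3 -c "
from h import *
to((.516,-.0985,.041))"
```

```text
clock: 3.75
tcp_pos: [0.5243, -0.098, 0.0598]
orientation: [-2.254, 2.183, -0.046]
contact_force: [-0.2, -0.5, 0.6]
grip_width: 0.052
t 3.75 tcp [ 0.5243 -0.098   0.0598] F [-0.2 -0.5  0.6] w 0.052
[[0.032, -0.999, 0.023], [-0.999, -0.033, -0.018], [0.019, -0.023, -1.0]]
tool shift cm [-0.01  0.87  1.86]
jaw yaw -88.16
```

```bash
python3 -m pendant '0 0.9 0.8 0;0 0 0.8 0;0 0 0.2 0;0 0 0 0'; python3 -c "
from h import *
to((.516,-.0985,.041))"
```

```text
clock: 4.08
tcp_pos: [0.5197, -0.099, 0.0457]
orientation: [-2.251, 2.18, -0.056]
contact_force: [0.4, -0.8, -0.3]
grip_width: 0.0517
t 4.08 tcp [ 0.5197 -0.099   0.0457] F [ 0.4 -0.8 -0.3] w 0.0517
[[0.032, -0.999, 0.031], [-0.999, -0.032, -0.019], [0.02, -0.031, -0.999]]
tool shift cm [-0.07  0.38  0.46]
jaw yaw -88.18
```

```bash
python3 -m pendant '0 0.4 0.3 0' 255 20;python3 -m pendant '0 0 0 0;0 0 0 0;0 0 0 0'; python3 -m pendant '0 0 0 0;0 0 0 0;0 0 0 0'; python3 -c "
from h import *
to((.516,-.0985,.041))"
```

```text
clock: 4.17
tcp_pos: [0.5177, -0.0991, 0.0437]
orientation: [-2.249, 2.178, -0.06]
contact_force: [0.2, 0.6, 0.1]
grip_width: 0.0412
clock: 4.42
tcp_pos: [0.5177, -0.0989, 0.0443]
orientation: [-2.249, 2.178, -0.06]
contact_force: [0.6, 1.0, -4.2]
grip_width: 0.0083
clock: 4.67
tcp_pos: [0.5177, -0.0989, 0.0442]
orientation: [-2.249, 2.177, -0.06]
contact_force: [-0.5, -0.4, -1.2]
grip_width: 0.0085
t 4.67 tcp [ 0.5177 -0.0989  0.0442] F [-0.5 -0.4 -1.2] w 0.0085
[[0.032, -0.999, 0.035], [-0.999, -0.033, -0.019], [0.02, -0.034, -0.999]]
tool shift cm [-0.05  0.18  0.32]
jaw yaw -88.16
```

```bash
python3 -m pendant '0 0 -0.8 0;0 0 -0.8 0;0 0 0 0'; python3 -m pendant '0 0 -0.8 0;0 0 -0.8 0;0 0 0 0'; python3 - <<'E'
from h import *
to((.516,-.0985,.07))
s=cam("scene"); crop(s,"c_scene",240,130,420,260,4)
E
```

```text
clock: 4.92
tcp_pos: [0.5147, -0.0983, 0.0598]
orientation: [-2.25, 2.18, -0.053]
contact_force: [0.3, 1.0, -6.4]
grip_width: 0.0085
clock: 5.17
tcp_pos: [0.5127, -0.0977, 0.0768]
orientation: [-2.251, 2.182, -0.049]
contact_force: [0.1, -0.9, -6.3]
grip_width: 0.0086
t 5.17 tcp [ 0.5127 -0.0977  0.0768] F [ 0.1 -0.9 -6.3] w 0.0086
[[0.031, -0.999, 0.027], [-0.999, -0.031, -0.017], [0.018, -0.026, -0.999]]
tool shift cm [ 0.08 -0.31  0.69]
jaw yaw -88.23
```

View pics/c_scene.png

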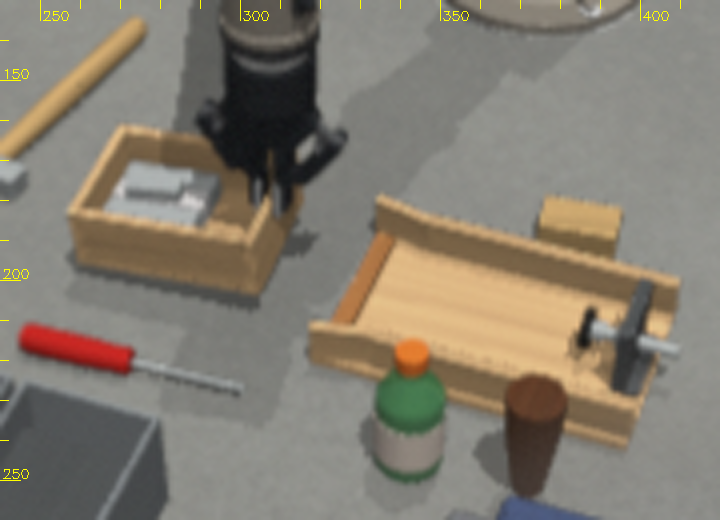

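```bash
python3 -m pendant '0 0 0.8 0;0 0 0.8 0;0 0 0.8 0;0 0 0.5 0;0 0 0 0'; python3 -c "
from h import *
to((.516,-.0985,.044))"
```

```text
clock: 5.63
tcp_pos: [0.5141, -0.0976, 0.0447]
orientation: [-2.251, 2.18, -0.051]
contact_force: [-0.8, 0.6, 2.2]
grip_width: 0.0086
t 5.63 tcp [ 0.5141 -0.0976  0.0447] F [-0.8  0.6  2.2] w 0.0086
[[0.032, -0.999, 0.029], [-0.999, -0.033, -0.017], [0.018, -0.028, -0.999]]
tool shift cm [ 0.09 -0.18  0.08]
jaw yaw -88.16
```

```bash
python3 -m pendant '0 0 0 0;0 0 0 0;0 -0.1 -0.5 0;0 0 -0.5 0;0 0 0 0' 180; python3 - <<'E'
from h import *
to((.516,-.0985,.056))
s=cam("scene"); crop(s,"c2_scene",240,130,420,260,4)
E
```

```text
clock: 6.05
tcp_pos: [0.5174, -0.0985, 0.0568]
orientation: [-2.251, 2.178, -0.057]
contact_force: [-0.6, 0.2, -0.3]
grip_width: 0.0254
t 6.05 tcp [ 0.5174 -0.0985  0.0568] F [-0.6  0.2 -0.3] w 0.0254
[[0.032, -0.999, 0.032], [-0.999, -0.033, -0.019], [0.02, -0.031, -0.999]]
tool shift cm [-0.    0.15  0.07]
jaw yaw -88.14
```

View pics/c2_scene.png

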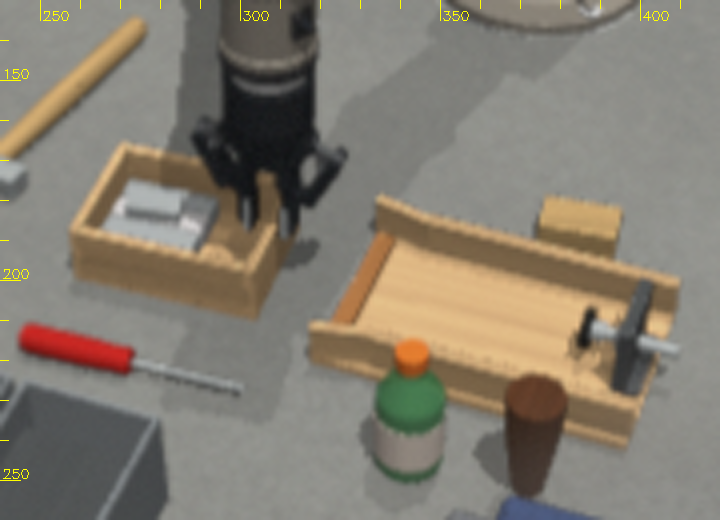

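```bash
python3 -m pendant '0 0.1 0.2 0;0 0 0 0;0 0 0 0;0 0 0 0;0 0 0 0;0 0 0 0' 255 20; python3 -m pendant '0 0 -0.4 0;0 0 -0.3 0;0 0 0 0'; python3 - <<'E'
from h import *
to((.516,-.0985,.056))
s=cam("scene"); crop(s,"c3_scene",240,130,420,260,4)
E
```

```text
clock: 6.6
tcp_pos: [0.517, -0.0986, 0.0552]
orientation: [-2.25, 2.177, -0.059]
contact_force: [-0.1, -0.2, 1.4]
grip_width: 0.0083
clock: 6.85
tcp_pos: [0.5153, -0.0993, 0.0616]
orientation: [-2.251, 2.18, -0.056]
contact_force: [1.4, 1.2, -3.5]
grip_width: 0.0082
t 6.85 tcp [ 0.5153 -0.0993  0.0616] F [ 1.4  1.2 -3.5] w 0.0082
[[0.032, -0.999, 0.031], [-0.999, -0.033, -0.02], [0.021, -0.03, -0.999]]
tool shift cm [-0.08 -0.06  0.56]
jaw yaw -88.16
```

View pics/c3_scene.png

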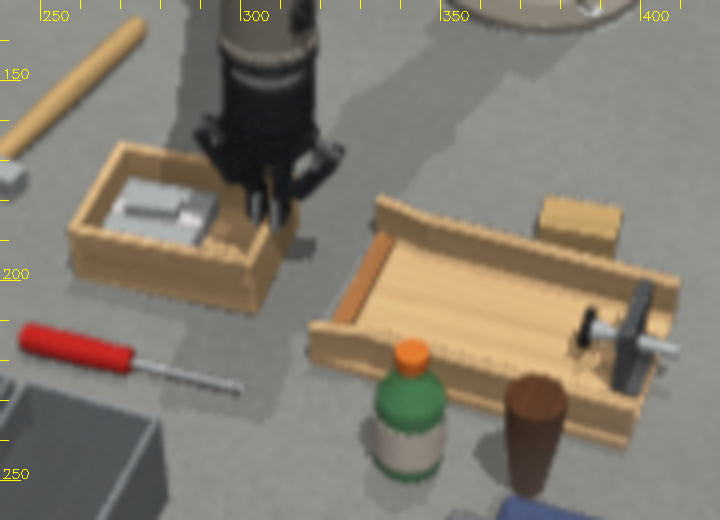

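```bash
python3 -m pendant '0.1 -0.1 -0.5 0;0.1 0 -0.5 0;0 0 0 0'; python3 -m pendant '0.1 0 -0.5 0;0.1 0 -0.5 0;0 0 0 0'; python3 - <<'E'
from h import *
to((.516,-.0985,.080))
s=cam("scene"); crop(s,"c4_scene",240,130,420,260,4)
E
```

```text
clock: 7.15
tcp_pos: [0.5151, -0.1014, 0.0717]
orientation: [-2.252, 2.181, -0.054]
contact_force: [-0.1, 0.0, -4.3]
grip_width: 0.0077
clock: 7.4
tcp_pos: [0.5144, -0.1036, 0.0827]
orientation: [-2.252, 2.182, -0.053]
contact_force: [-0.2, 0.2, -4.6]
grip_width: 0.0084
t 7.4 tcp [ 0.5144 -0.1036  0.0827] F [-0.2  0.2 -4.6] w 0.0084
[[0.031, -0.999, 0.028], [-0.999, -0.032, -0.02], [0.021, -0.028, -0.999]]
tool shift cm [-0.51 -0.17  0.27]
jaw yaw -88.2
```

View pics/c4_scene.png

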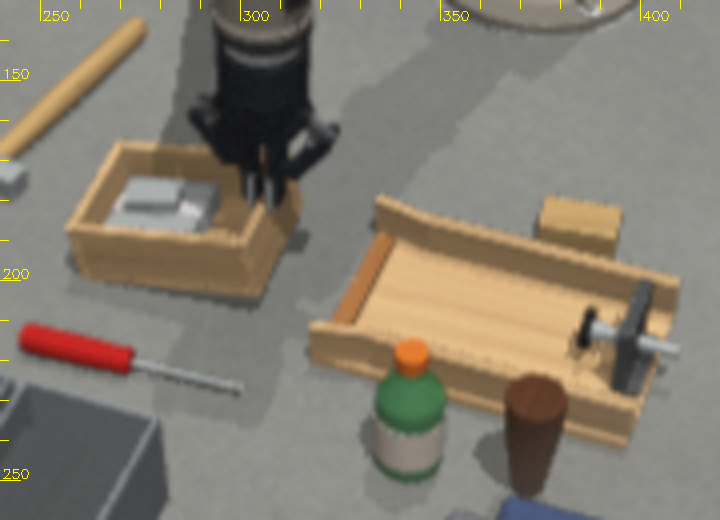

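```bash
python3 -m pendant '-0.9 0 0 0.4;-0.9 0 0 0.4;-0.9 0 0 0.4;-0.9 0 0 0.4;0 0 0 0'; python3 -c "
from h import *
to((.5185,-.0276,.083))"
```

```text
clock: 7.87
tcp_pos: [0.5127, -0.0649, 0.0812]
orientation: [-2.216, 2.218, -0.052]
contact_force: [-0.4, 1.8, -3.3]
grip_width: 0.0083
t 7.87 tcp [ 0.5127 -0.0649  0.0812] F [-0.4  1.8 -3.3] w 0.0083
[[-0.001, -1.0, 0.027], [-1.0, 0.001, -0.019], [0.019, -0.027, -0.999]]
tool shift cm [-3.72 -0.58 -0.24]
jaw yaw -90.07
```

```bash
python3 -m pendant '-0.95 -0.2 -0.1 0.4;-0.95 -0.2 -0.1 0.3;-0.95 -0.2 -0.1 0.3;-0.9 0 0 0;0 0 0 0'; python3 - <<'E'
from h import *
to((.5185,-.0276,.083))
import pickle
s=cam("scene"); crop(s,"c5_scene",240,130,420,260,4)
w=cam("wrist"); pickle.dump(w,open("w3.pkl","wb")); crop(w,"w3",100,60,480,300,2)
E
```

```text
clock: 8.28
tcp_pos: [0.5179, -0.0245, 0.0829]
orientation: [-2.197, 2.24, -0.049]
contact_force: [-0.5, 2.3, -3.0]
grip_width: 0.0082
t 8.28 tcp [ 0.5179 -0.0245  0.0829] F [-0.5  2.3 -3. ] w 0.0082
[[-0.019, -1.0, 0.024], [-1.0, 0.019, -0.02], [0.019, -0.025, -1.0]]
tool shift cm [ 0.31 -0.07 -0.  ]
jaw yaw -91.1
```

View pics/c5_scene.png

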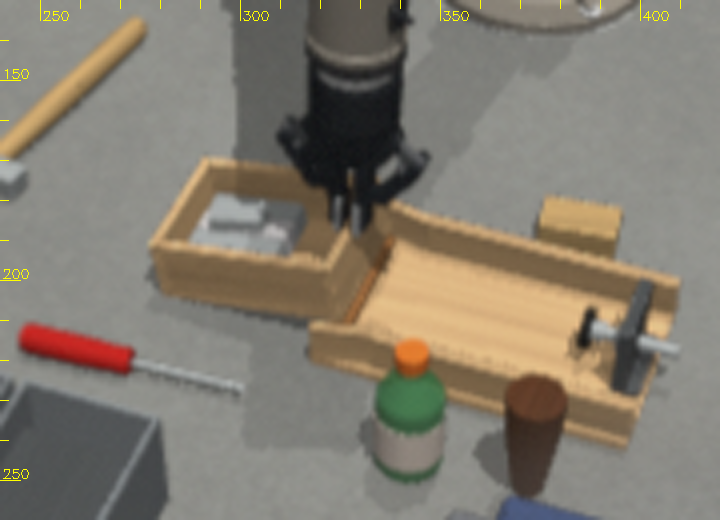

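View pics/w3.png

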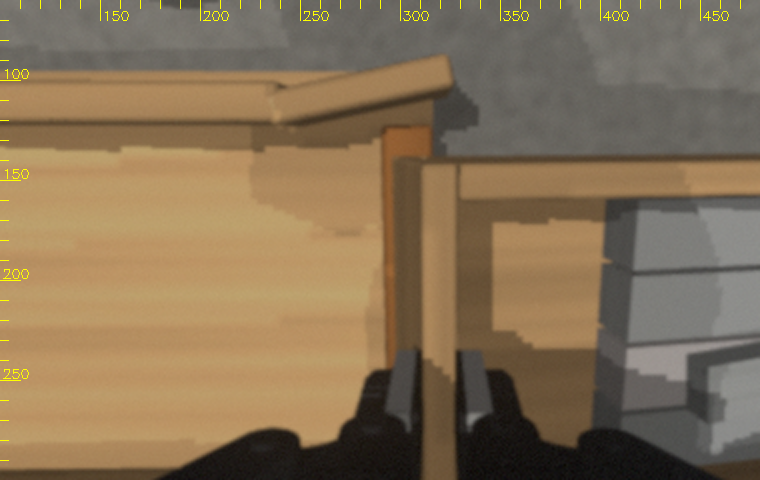

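```bash
python3 -m pendant '0 0 0.4 0;0 0 0.4 0;0 0 0.2 0;0 0 0 0'; python3 -c "
from h import *
to((.5185,-.0276,.073))"
```

```text
clock: 8.72
tcp_pos: [0.5194, -0.0249, 0.074]
orientation: [-2.194, 2.239, -0.051]
contact_force: [-3.7, 3.0, 4.6]
grip_width: 0.008
t 8.72 tcp [ 0.5194 -0.0249  0.074 ] F [-3.7  3.   4.6] w 0.008
[[-0.02, -0.999, 0.027], [-1.0, 0.02, -0.019], [0.018, -0.028, -0.999]]
tool shift cm [0.27 0.09 0.1 ]
jaw yaw -91.16
```

```bash
python3 -m pendant '0 0 0 0;0 0 0 0;0 0 0 0' 190;  python3 -m pendant '0 0 -1 0;0 0 -2 0;0 0 -3 0;0 0 -3 0;0 0 0 0'; python3 - <<'E'
from h import *
to((.5185,-.0276,.073))
import pickle
s=cam("scene"); crop(s,"c6_scene",240,130,420,260,4)
w=cam("wrist"); pickle.dump(w,open("w4.pkl","wb")); crop(w,"w4",60,40,460,300,2)
E
```

```text
clock: 8.97
tcp_pos: [0.5201, -0.0274, 0.0743]
orientation: [-2.192, 2.241, -0.055]
contact_force: [0.8, -1.0, 0.5]
grip_width: 0.0215
clock: 9.38
tcp_pos: [0.5165, -0.0279, 0.1683]
orientation: [-2.193, 2.247, -0.052]
contact_force: [1.0, 0.0, 0.1]
grip_width: 0.0215
t 9.38 tcp [ 0.5165 -0.0279  0.1683] F [1.  0.  0.1] w 0.0215
[[-0.025, -0.999, 0.024], [-0.999, 0.024, -0.022], [0.022, -0.025, -0.999]]
tool shift cm [-0.24  0.04  9.53]
jaw yaw -91.41
```

View pics/c6_scene.png

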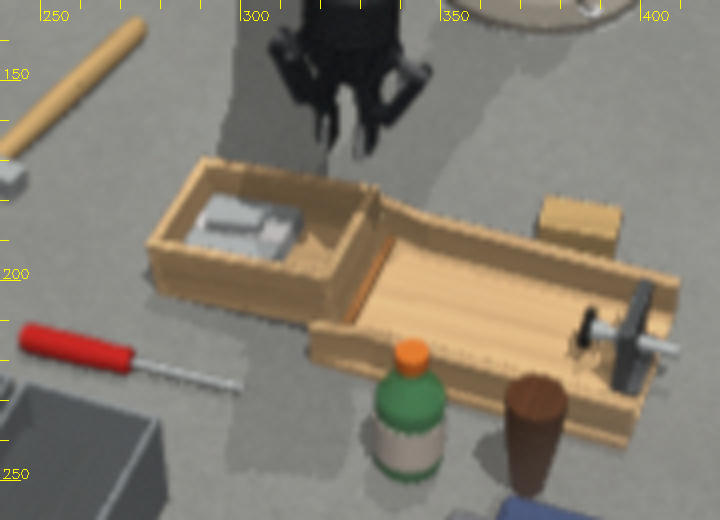

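View pics/w4.png

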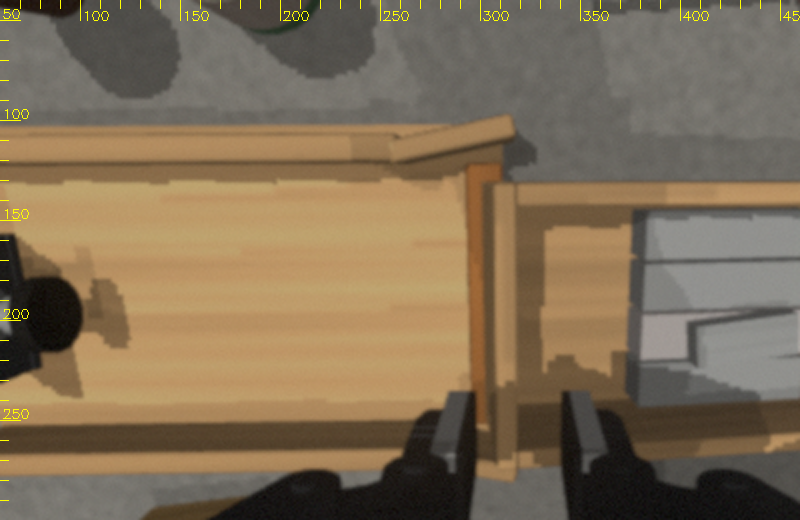

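```bash
python3 - <<'E'
from h import *
import pickle
w=pickle.load(open("w4.pkl","rb"))
crop(w,"w4b",280,110,640,300,2)
print(onz(w,[(306.5,131.5),(308,271)],.0777).round(4), onz(w,[(294.5,122),(310.5,122)],.018).round(4))
t=cam("top"); crop(t,"d_top",215,170,415,270,4)
E
```

```text
[[ 0.5752 -0.0222  0.0777]
 [ 0.459  -0.0195  0.0777]] [[ 0.5836 -0.01    0.018 ]
 [ 0.5832 -0.0252  0.018 ]]
```

View pics/w4b.png

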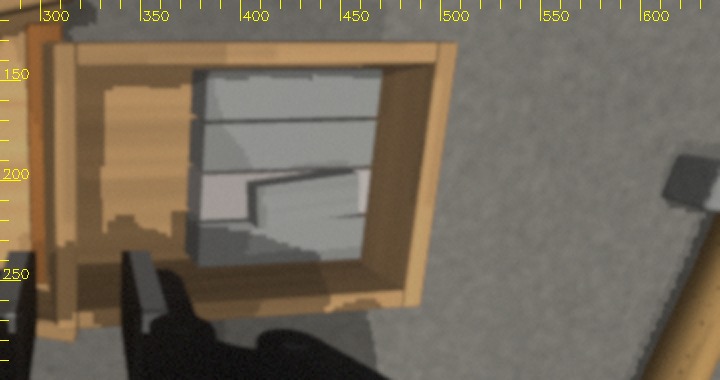

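View pics/d_top.png

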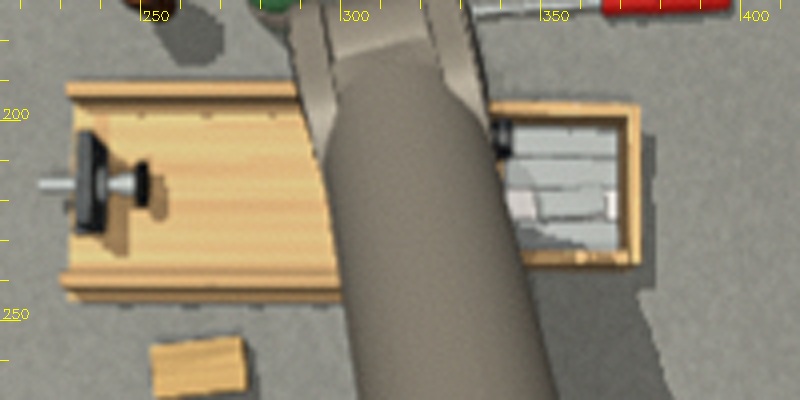

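```bash
python3 - <<'E'
from h import *
import pickle
w=pickle.load(open("w4.pkl","rb")); t=cam("top")
print(onz(w,[(509,131),(489.5,263.5)],.0597).round(4), onz(t,[(375,196),(374.8,236.5)],.0597).round(4))
E
```

```text
[[ 0.5712 -0.1906  0.0597]
 [ 0.4513 -0.1877  0.0597]] [[ 0.572  -0.1903  0.0597]
 [ 0.4503 -0.1858  0.0597]]
```

```bash
python3 -c "
from h import *
o,R=q(); print(o['joints'])"; python3 -m pendant '0 0 0 7;0 0 0 7;0 0 0 7;0 0 0 7;0 0 0 7;0 0 0 7;0 0 0 7;0 0 0 7' 100;python3 -m pendant '0 0 0 7;0 0 0 7;0 0 0 7;0 0 0 6;0 0 0 4;0 0 0 0';python3 -c "
from h import *
to((.5135,-.245,.12))"
```

```text
t 9.58 tcp [ 0.5128 -0.0283  0.1622] F [ 0.2 -0.2 -0.4] w 0.0219
[[-0.024, -1.0, 0.015], [-0.999, 0.024, -0.022], [0.022, -0.016, -1.0]]
[ 0.16200046  0.30519322 -0.28852778  2.00199574  0.14744208  0.83913222
 -1.80649595]
clock: 10.25
tcp_pos: [0.5051, -0.0298, 0.1515]
orientation: [0.845, -3.014, 0.033]
contact_force: [0.1, -0.5, 0.2]
grip_width: 0.0517
clock: 10.75
tcp_pos: [0.4986, -0.0323, 0.1427]
orientation: [0.127, -3.112, 0.04]
contact_force: [-0.1, -0.2, 0.0]
grip_width: 0.0514
t 10.75 tcp [ 0.4986 -0.0323  0.1427] F [-0.1 -0.2  0. ] w 0.0514
[[-0.996, -0.082, -0.025], [-0.081, 0.996, -0.027], [0.027, -0.024, -0.999]]
tool shift cm [  0.17 -21.26   2.8 ]
jaw yaw -175.36
```

```bash
python3 -m pendant '0 0 -1 5.7;0 -3.5 0 0;0 -3.5 0 0;0 -3.5 0 0;0 -3.5 0 0;0 -3.5 0 0;0 -3.5 0 0;0 0 0 0';python3 -c "
from h import *
to((.5135,-.245,.12))"
```

```text
clock: 11.42
tcp_pos: [0.5066, -0.2242, 0.1452]
orientation: [0.118, -3.09, 0.041]
contact_force: [-0.2, -1.0, 0.5]
grip_width: 0.0518
t 11.42 tcp [ 0.5066 -0.2242  0.1452] F [-0.2 -1.   0.5] w 0.0518
[[-0.996, -0.077, -0.048], [-0.075, 0.997, -0.028], [0.05, -0.024, -0.998]]
tool shift cm [-0.66 -2.07  2.54]
jaw yaw -175.68
```

```bash
python3 -c "
from h import *
print(r.get_obs()['joints'].round(3))"
```

```text
[-0.199  0.458  0.624  1.936 -0.283  0.881 -2.5  ]
```

```bash
python3 -m pendant '0 -1 0.5 2;0 -1 0.5 2;0 0 0.5 1.5;0 0 0 0;0 0 0 0';python3 -c "
from h import *
to((.5135,-.245,.04)); print(r.get_obs()['joints'].round(3))"
```

```text
clock: 11.83
tcp_pos: [0.5031, -0.2471, 0.1247]
orientation: [-0.039, -3.084, 0.037]
contact_force: [0.5, 1.0, 0.9]
grip_width: 0.052
t 11.83 tcp [ 0.5031 -0.2471  0.1247] F [0.5 1.  0.9] w 0.052
[[-0.998, 0.025, -0.058], [0.026, 0.999, -0.024], [0.057, -0.025, -0.998]]
tool shift cm [-1.52  0.45  8.39]
jaw yaw 178.5
[-0.158  0.509  0.634  1.929 -0.329  0.863 -2.523]
```

```bash
python3 -m pendant '-0.8 0 2.5 0;-0.8 0 2.5 0;0 0 2.5 0;0 0 0.8 0;0 0 0 0';python3 - <<'E'
from h import *
to((.5135,-.225,.035))
w=cam("wrist"); crop(w,"w5",120,40,520,340,2)
E
```

```text
clock: 12.25
tcp_pos: [0.5173, -0.2437, 0.0384]
orientation: [-0.023, -3.086, 0.032]
contact_force: [0.2, -0.2, 0.3]
grip_width: 0.0519
t 12.25 tcp [ 0.5173 -0.2437  0.0384] F [ 0.2 -0.2  0.3] w 0.0519
[[-0.998, 0.014, -0.056], [0.015, 1.0, -0.02], [0.055, -0.021, -0.998]]
tool shift cm [0.39 1.88 0.33]
jaw yaw 179.13
```

View pics/w5.png

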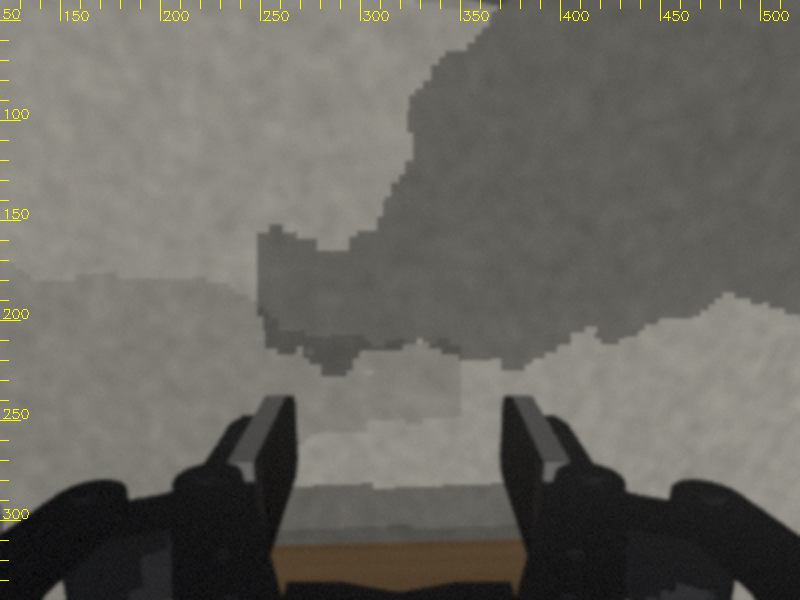

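```bash
python3 -m pendant '0.2 0.8 0.5 0;0.2 0.8 0.4 0;0 0.3 0 0;0 0.3 0 0;0 0.3 0 0;0 0 0 0';python3 -c "
from h import *
to((.5135,-.200,.03))"
```

```text
clock: 12.8
tcp_pos: [0.5155, -0.2151, 0.0337]
orientation: [-0.019, -3.093, 0.032]
contact_force: [0.0, 0.6, 1.5]
grip_width: 0.0524
t 12.8 tcp [ 0.5155 -0.2151  0.0337] F [0.  0.6 1.5] w 0.0524
[[-0.999, 0.012, -0.049], [0.013, 1.0, -0.021], [0.049, -0.021, -0.999]]
tool shift cm [0.2  1.52 0.35]
jaw yaw 179.28
```

```bash
python3 -m pendant '0.1 0.4 0.2 0.3;0.1 0.4 0.1 0;0 0.4 0 0;0 0.4 0 0';python3 -m pendant '0 0.5 0 0;0 0.5 0 0;0 0.5 0 0;0 0.5 0 0';python3 - <<'E'
from h import *
to((.5145,-.18,.03))
s=cam("scene"); crop(s,"e1",240,130,420,260,4)
E
```

```text
clock: 13.13
tcp_pos: [0.5142, -0.1997, 0.0314]
orientation: [-0.03, -3.095, 0.036]
contact_force: [0.5, -4.9, -0.5]
grip_width: 0.0522
clock: 13.47
tcp_pos: [0.5144, -0.1827, 0.0314]
orientation: [-0.036, -3.097, 0.045]
contact_force: [0.5, -5.6, -0.8]
grip_width: 0.052
t 13.47 tcp [ 0.5144 -0.1827  0.0314] F [ 0.5 -5.6 -0.8] w 0.052
[[-0.999, 0.023, -0.044], [0.024, 0.999, -0.029], [0.044, -0.03, -0.999]]
tool shift cm [-0.01  0.27  0.13]
jaw yaw 178.64
```

View pics/e1.png

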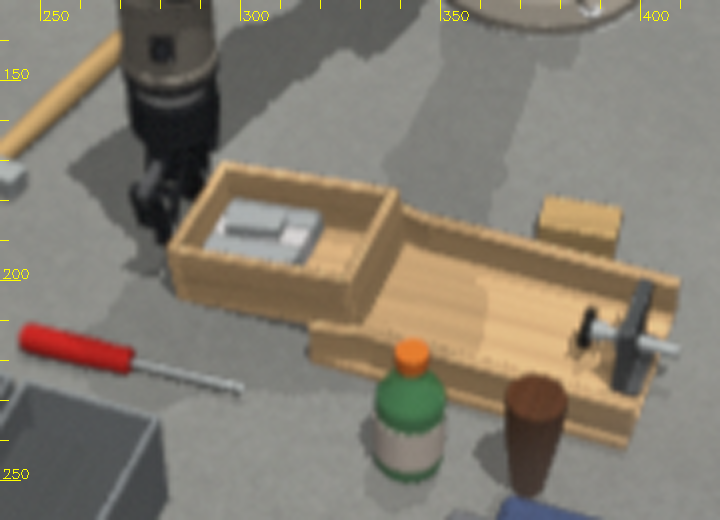

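```bash
python3 -m pendant '0 0.6 0 0;0 0.6 0 0;0 0.6 0 0;0 0.6 0 0;0 0.6 0 0';python3 -m pendant '0 0.6 0 0;0 0.6 0 0;0 0.6 0 0;0 0.6 0 0';python3 - <<'E'
from h import *
to((.5155,-.12,.03))
E
```

```text
clock: 13.93
tcp_pos: [0.5151, -0.1538, 0.0311]
orientation: [-0.039, -3.098, 0.051]
contact_force: [0.1, -5.4, -0.5]
grip_width: 0.0517
clock: 14.27
tcp_pos: [0.5157, -0.1323, 0.0311]
orientation: [-0.043, -3.1, 0.059]
contact_force: [0.1, -7.6, 2.5]
grip_width: 0.0522
t 14.27 tcp [ 0.5157 -0.1323  0.0311] F [ 0.1 -7.6  2.5] w 0.0522
[[-0.999, 0.027, -0.042], [0.028, 0.999, -0.037], [0.041, -0.039, -0.998]]
tool shift cm [0.05 1.23 0.06]
jaw yaw 178.38
```

```bash
python3 -m pendant '0 0.4 0 0;0 0.4 0 0';python3 - <<'E'
from h import *
to((.5155,-.12,.03))
s=cam("scene"); crop(s,"e2",240,130,420,260,4)
E
```

```text
clock: 14.43
tcp_pos: [0.516, -0.1266, 0.0316]
orientation: [-0.045, -3.101, 0.065]
contact_force: [-0.2, -9.6, 1.7]
grip_width: 0.0517
t 14.43 tcp [ 0.516  -0.1266  0.0316] F [-0.2 -9.6  1.7] w 0.0517
[[-0.999, 0.028, -0.04], [0.03, 0.999, -0.041], [0.039, -0.043, -0.998]]
tool shift cm [0.06 0.66 0.13]
jaw yaw 178.31
```

View pics/e2.png

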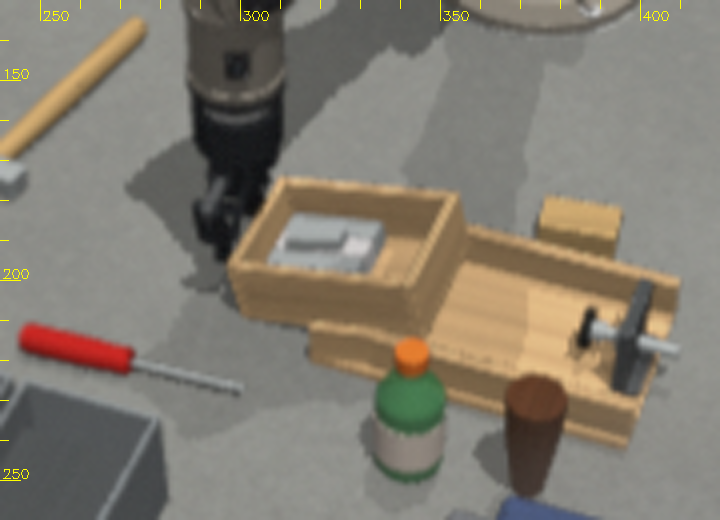

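```bash
python3 -m pendant '0 0.3 -0.2 0;0 0.3 -0.2 0;0 0.3 -0.2 0';python3 -m pendant '0 0.4 -0.2 0;0 0.4 -0.2 0;0 0.4 0 0'; python3 -c "
from h import *
to((.516,-.10,.04))"
```

```text
clock: 14.73
tcp_pos: [0.5163, -0.122, 0.0386]
orientation: [-0.048, -3.102, 0.075]
contact_force: [-1.1, -9.6, 4.4]
grip_width: 0.052
clock: 14.98
tcp_pos: [0.5164, -0.1154, 0.0443]
orientation: [-0.054, -3.103, 0.085]
contact_force: [0.1, -8.1, 4.0]
grip_width: 0.0518
t 14.98 tcp [ 0.5164 -0.1154  0.0443] F [ 0.1 -8.1  4. ] w 0.0518
[[-0.999, 0.034, -0.038], [0.036, 0.998, -0.054], [0.036, -0.055, -0.998]]
tool shift cm [0.08 1.56 0.35]
jaw yaw 177.93
```

```bash
python3 -m pendant '0 0.6 0 0;0 0.6 0 0;0 0.6 0 0';python3 - <<'E'
from h import *
to((.516,-.10,.04))
s=cam("scene"); crop(s,"e3",240,130,420,260,4)
E
```

```text
clock: 15.23
tcp_pos: [0.5175, -0.1041, 0.0461]
orientation: [-0.063, -3.107, 0.097]
contact_force: [-1.0, -10.7, 8.9]
grip_width: 0.0522
t 15.23 tcp [ 0.5175 -0.1041  0.0461] F [ -1.  -10.7   8.9] w 0.0522
[[-0.999, 0.039, -0.034], [0.041, 0.997, -0.062], [0.032, -0.063, -0.998]]
tool shift cm [0.15 0.44 0.59]
jaw yaw 177.63
```

View pics/e3.png

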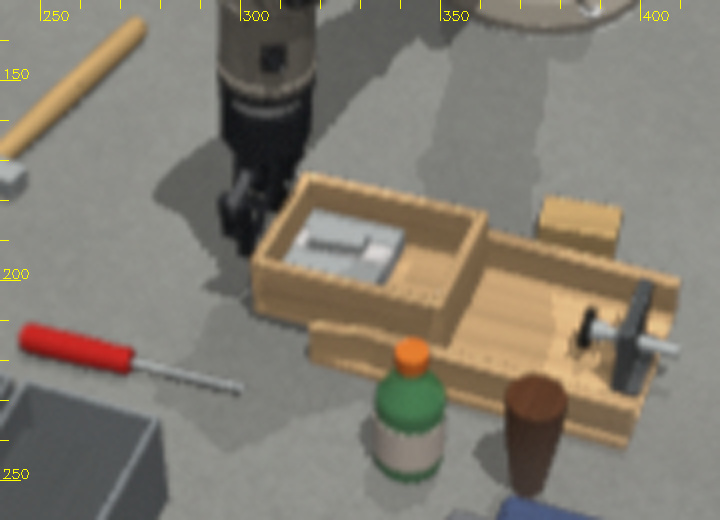

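```bash
python3 -m pendant '0 -0.5 0 0;0 -0.5 0 0;0 0 0 0';python3 - <<'E'
from h import *
to((.516,-.10,.04))
s=cam("scene"); crop(s,"e4",240,130,420,260,4)
E
```

```text
clock: 15.53
tcp_pos: [0.5168, -0.1095, 0.0463]
orientation: [-0.057, -3.105, 0.088]
contact_force: [-0.3, 0.3, 0.1]
grip_width: 0.0516
t 15.53 tcp [ 0.5168 -0.1095  0.0463] F [-0.3  0.3  0.1] w 0.0516
[[-0.999, 0.035, -0.036], [0.037, 0.998, -0.056], [0.034, -0.057, -0.998]]
tool shift cm [0.09 0.98 0.57]
jaw yaw 177.86
```

View pics/e4.png

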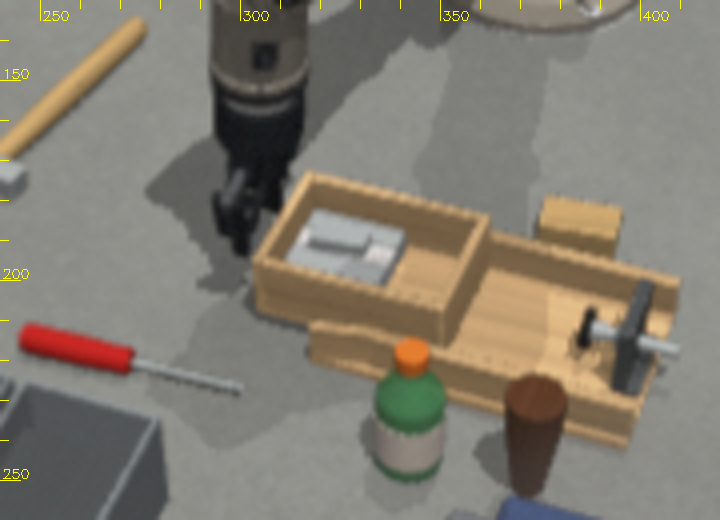

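```bash
python3 -m pendant '0 0.6 0 0;0 0.6 0 0;0 0.6 0 0;0 0.6 0 0';python3 -m pendant '0 0.6 0 0;0 0.6 0 0;0 0.6 0 0';python3 - <<'E'
from h import *
to((.516,-.08,.04))
s=cam("scene"); crop(s,"e5",240,130,420,260,4)
E
```

```text
clock: 15.92
tcp_pos: [0.5179, -0.0876, 0.0455]
orientation: [-0.063, -3.106, 0.094]
contact_force: [-0.4, -6.2, 4.6]
grip_width: 0.0522
clock: 16.17
tcp_pos: [0.5192, -0.0721, 0.0455]
orientation: [-0.066, -3.108, 0.102]
contact_force: [-0.4, -2.0, -1.3]
grip_width: 0.0523
t 16.17 tcp [ 0.5192 -0.0721  0.0455] F [-0.4 -2.  -1.3] w 0.0523
[[-0.999, 0.042, -0.032], [0.044, 0.997, -0.065], [0.03, -0.066, -0.997]]
tool shift cm [ 0.27 -0.77  0.61]
jaw yaw 177.5
```

View pics/e5.png

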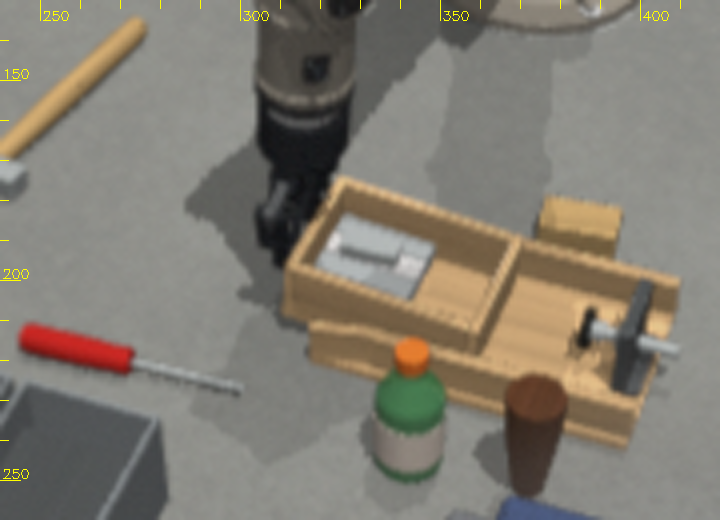

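```bash
python3 -m pendant '0 0.6 0.1 -0.5;0 0.6 0.1 -0.5;0 0.6 0.1 0;0 0.6 0.1 0';python3 -m pendant '0 0.6 0 0;0 0.6 0 0;0 0.6 0 0';python3 - <<'E'
from h import *
to((.5172,-.03,.04))
s=cam("scene"); crop(s,"e6",240,130,420,260,4)
E
```

```text
clock: 16.55
tcp_pos: [0.5215, -0.0507, 0.0413]
orientation: [-0.041, -3.112, 0.109]
contact_force: [-0.3, -6.9, 5.3]
grip_width: 0.0522
clock: 16.8
tcp_pos: [0.5217, -0.0336, 0.04]
orientation: [-0.043, -3.113, 0.113]
contact_force: [0.3, -5.3, 2.8]
grip_width: 0.0517
t 16.8 tcp [ 0.5217 -0.0336  0.04  ] F [ 0.3 -5.3  2.8] w 0.0517
[[-0.999, 0.027, -0.028], [0.029, 0.997, -0.072], [0.026, -0.073, -0.997]]
tool shift cm [ 0.46  0.35 -0.01]
jaw yaw 178.36
```

View pics/e6.png

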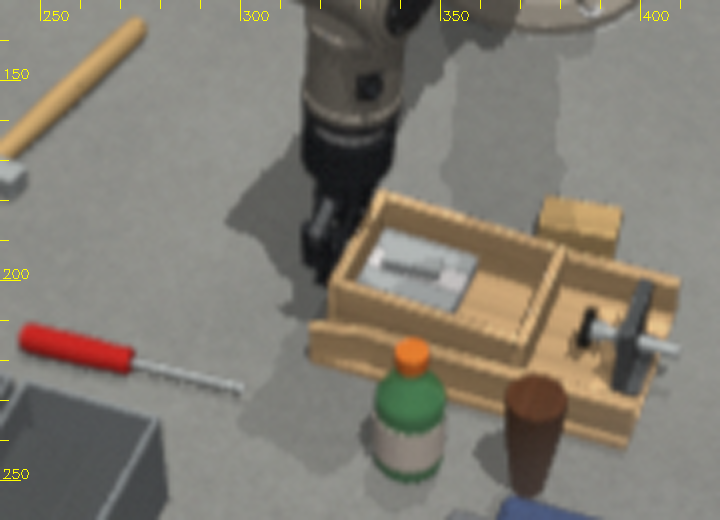

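```bash
python3 -m pendant '0.1 0.4 0 0;0.1 0.4 0 0;0.1 0.4 0 0';python3 -m pendant '0.1 0.3 0 0;0.1 0.3 0 0'; python3 -m pendant '0 0.3 0 0;0 0.3 0 0'; python3 - <<'E'
from h import *
to((.5172,-.01,.04))
s=cam("scene"); crop(s,"e7",240,130,420,260,4)
E
```

```text
clock: 17.1
tcp_pos: [0.5197, -0.0198, 0.0391]
orientation: [-0.042, -3.114, 0.113]
contact_force: [1.0, -4.6, 1.3]
grip_width: 0.0519
clock: 17.27
tcp_pos: [0.5175, -0.0127, 0.0385]
orientation: [-0.041, -3.113, 0.113]
contact_force: [0.7, -5.0, 2.2]
grip_width: 0.0519
clock: 17.43
tcp_pos: [0.5175, -0.0076, 0.0385]
orientation: [-0.042, -3.114, 0.116]
contact_force: [-0.7, -6.5, 5.1]
grip_width: 0.0522
t 17.43 tcp [ 0.5175 -0.0076  0.0385] F [-0.7 -6.5  5.1] w 0.0522
[[-0.999, 0.026, -0.026], [0.028, 0.997, -0.074], [0.024, -0.074, -0.997]]
tool shift cm [ 0.02 -0.25 -0.14]
jaw yaw 178.39
```

View pics/e7.png

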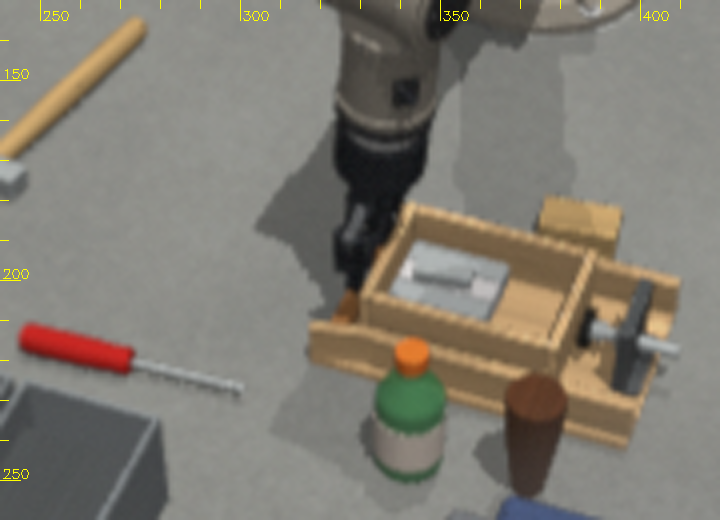

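```bash
for i in 1 2; do python3 -c "print($i)"; done; python3 -m pendant '0 0.2 0 0;0 0.2 0 0'; python3 -m pendant '0 0.2 0 0;0 0.2 0 0'; python3 - <<'E'
from h import *
to((.5172,-.01,.04))
s=cam("scene"); crop(s,"e8",300,150,420,250,6)
w=cam("wrist"); crop(w,"w8",120,200,520,400,2)
E
```

```text
1
2
clock: 17.65
tcp_pos: [0.5174, -0.0042, 0.0385]
orientation: [-0.043, -3.114, 0.117]
contact_force: [0.7, -5.6, 1.4]
grip_width: 0.052
clock: 17.82
tcp_pos: [0.5173, -0.0012, 0.0385]
orientation: [-0.045, -3.114, 0.119]
contact_force: [0.1, -6.9, 2.4]
grip_width: 0.0524
t 17.82 tcp [ 0.5173 -0.0012  0.0385] F [ 0.1 -6.9  2.4] w 0.0524
[[-0.999, 0.028, -0.026], [0.03, 0.997, -0.076], [0.024, -0.077, -0.997]]
tool shift cm [-0.02 -0.89 -0.08]
jaw yaw 178.3
```

View pics/e8.png

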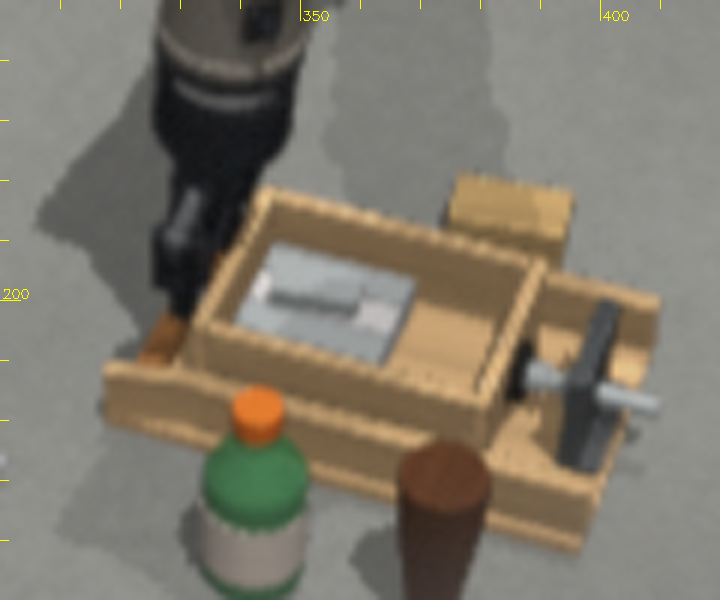

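View pics/w8.png

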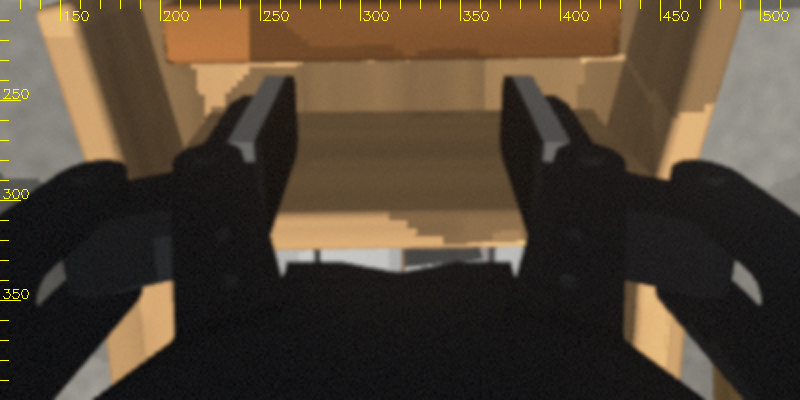

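```bash
python3 -m pendant '0 0.2 0 0;0 0.2 0 0'; python3 -m pendant '0 0.2 0 0'
```

```text
clock: 18.08
tcp_pos: [0.5172, -0.0002, 0.0386]
orientation: [-0.048, -3.114, 0.125]
contact_force: [0.5, -11.0, 0.8]
grip_width: 0.0517
clock: 18.17
tcp_pos: [0.5171, -0.0003, 0.0386]
orientation: [-0.05, -3.114, 0.129]
contact_force: [1.1, -10.4, 0.3]
grip_width: 0.0519
```

```bash
python3 -m pendant '0 0.3 0 0;0 0.3 0 0'; python3 -m pendant '0 0.3 0 0;0 0.3 0 0'
```

```text
clock: 18.33
tcp_pos: [0.517, 0.0, 0.0387]
orientation: [-0.055, -3.115, 0.139]
contact_force: [0.8, -13.7, 2.2]
grip_width: 0.0518
clock: 18.5
tcp_pos: [0.5169, -0.0002, 0.0389]
orientation: [-0.061, -3.115, 0.151]
contact_force: [0.7, -12.9, 2.5]
grip_width: 0.0521
```

```bash
python3 -m pendant '0 0.4 0 0;0 0.4 0 0;0 0.4 0 0;0 0.4 0 0'; python3 -m pendant '0 0.4 0 0;0 0.4 0 0;0 0.4 0 0;0 0.4 0 0'; python3 - <<'E'
from h import *
s=cam("scene"); q(); crop(s,"e9",300,150,420,250,6)
E
```

```text
clock: 18.83
tcp_pos: [0.5165, -0.0003, 0.0392]
orientation: [-0.073, -3.116, 0.18]
contact_force: [0.3, -15.4, 3.0]
grip_width: 0.0518
clock: 19.17
tcp_pos: [0.5164, -0.0011, 0.0396]
orientation: [-0.086, -3.116, 0.212]
contact_force: [0.9, -14.7, 3.3]
grip_width: 0.0522
t 19.22 tcp [ 0.5164 -0.001   0.0396] F [  0.4 -15.5   4.4] w 0.0518
[[-0.998, 0.053, -0.021], [0.055, 0.989, -0.135], [0.013, -0.136, -0.991]]
```

View pics/e9.png

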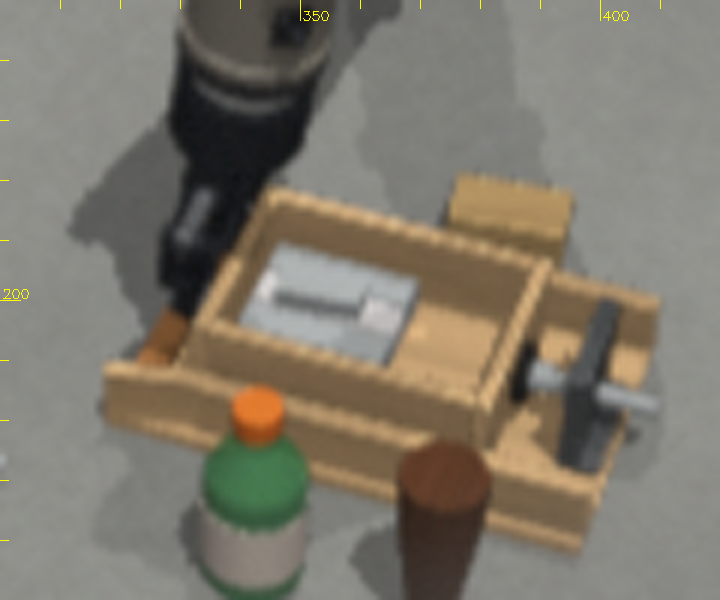

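```bash
python3 -m pendant '0 0.3 0 0;0 0.25 0 0;0 0.2 0 0;0 0.15 0 0;0 0.1 0 0;0 0.05 0 0;0 0 0 0'; python3 -m pendant '0 -0.05 0 0;0 -0.1 0 0;0 -0.1 0 0;0 -0.1 0 0;0 -0.1 0 0;0 -0.1 0 0;0 -0.1 0 0;0 -0.1 0 0'
```

```text
clock: 19.8
tcp_pos: [0.5162, -0.0023, 0.04]
orientation: [-0.093, -3.116, 0.236]
contact_force: [0.2, -4.3, 1.7]
grip_width: 0.0519
clock: 20.47
tcp_pos: [0.5146, -0.0049, 0.04]
orientation: [-0.086, -3.114, 0.227]
contact_force: [-0.5, -0.2, 0.1]
grip_width: 0.0516
```

```bash
python3 -m pendant '0 -0.4 0 0;0 -1 0 0;0 -2 0 0;0 -3 0 0;0 -3 -1 0;0 -3 -2 0;0 0 -2 0;0 0 0 0'; python3 - <<'E'
from h import *
q()
s=cam("scene"); crop(s,"f1",300,150,420,250,6)
w=cam("wrist"); crop(w,"f1w",120,100,520,400,2)
t=cam("top"); crop(t,"f1t",215,170,355,270,5)
E
```

```text
clock: 21.13
tcp_pos: [0.5068, -0.1298, 0.1095]
orientation: [-0.085, -3.111, 0.229]
contact_force: [-0.2, 0.3, -0.5]
grip_width: 0.0518
t 21.13 tcp [ 0.5068 -0.1298  0.1095] F [-0.2  0.3 -0.5] w 0.0518
[[-0.998, 0.053, -0.025], [0.056, 0.988, -0.146], [0.017, -0.147, -0.989]]
```

View pics/f1.png

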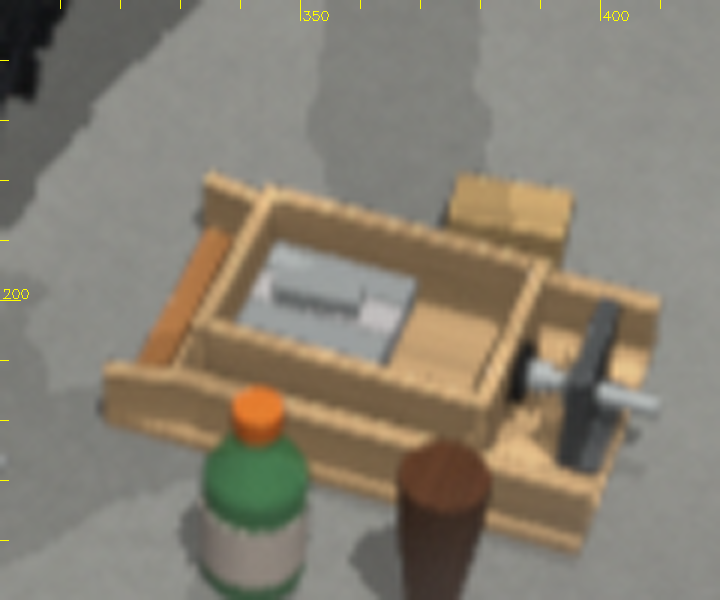

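View pics/f1w.png

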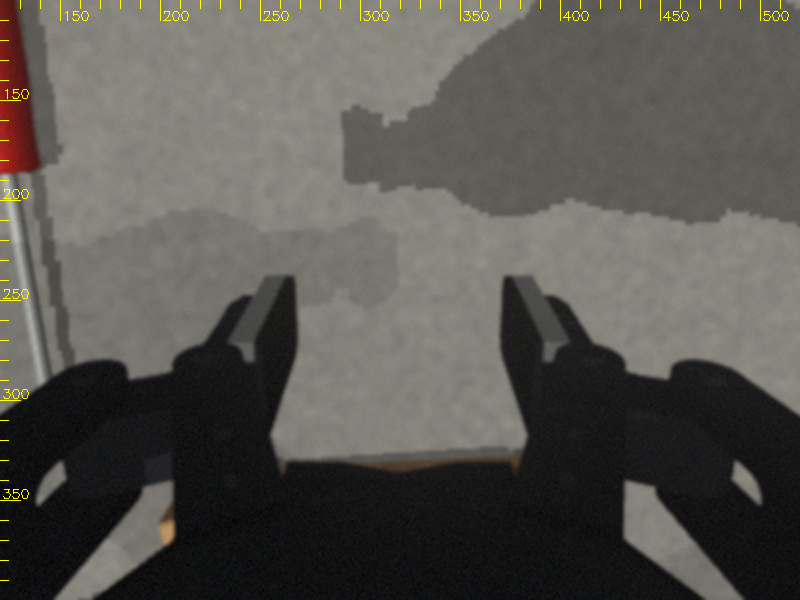

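View pics/f1t.png

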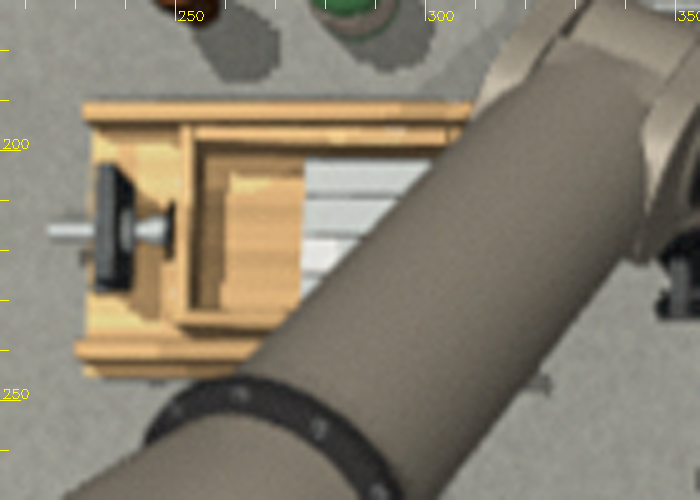

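```bash
python3 - <<'E'
from h import *
import pickle
t=cam("top"); s=cam("scene"); crop(t,"f2t",225,185,265,250,12)
w=pickle.load(open("w1.pkl","rb"))
print("pad before tri", tri(t,[(251.5,215.5)],w,[(62/1.0 if 0 else 188/3,80+267/3)]).round(4), "pad before wrist edge z.037",onz(w,[(74,169)],.037))
print("rim now", onz(t,[(251.2,196),(251.2,233)],.069).round(4)," at .06",onz(t,[(251.2,214)],.06).round(4))
print("pad now z.03-.04", onz(t,[(249.8,215.5)],.03).round(4),onz(t,[(249.8,215.5)],.045).round(4))
print("scene rim lead corners", onz(s,[(300+549/6,150+262/6),(300+488/6,150+405/6)],.069).round(4))
E
```

```text
pad before tri [[0.5218 0.1822 0.0398 0.0025]] pad before wrist edge z.037 [[0.52051325 0.17031381 0.037     ]]
rim now [[0.5771 0.1795 0.069 ]
 [0.4659 0.1784 0.069 ]]  at .06 [[0.5242 0.1804 0.06  ]]
pad now z.03-.04 [[0.5246 0.1896 0.03  ]] [[0.5221 0.1871 0.045 ]]
scene rim lead corners [[0.4696 0.1841 0.069 ]
 [0.5849 0.1801 0.069 ]]
```

View pics/f2t.png

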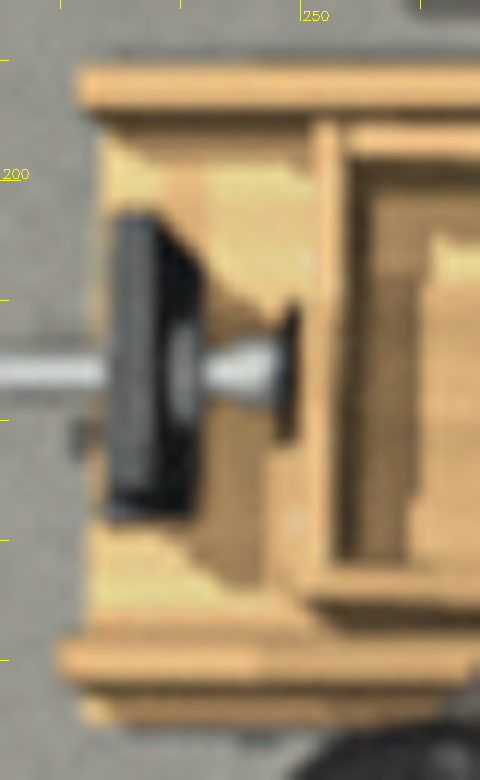

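```bash
python3 - <<'E'
from h import *
t=cam("top"); a=cv2.imread("pics/a_top.png")[:,:,::-1]
for y in (213,215,217,219):
    print(y,"before",a[y,242:260].sum(1)//3); print("    now ",t["color"][y,242:260].sum(1)//3)
s=cam("scene"); b=cv2.imread("pics/a_scene.png")[:,:,::-1]
for y in (206,209,212,215):
    print(y,"before",b[y,376:400].astype(int).sum(1)//3); print("    now ",s["color"][y,376:400].astype(int).sum(1)//3)
im=np.hstack([cv2.resize(x[190:225,365:410,::-1],None,fx=8,fy=8,interpolation=cv2.INTER_NEAREST) for x in (b,s["color"])]); cv2.imwrite("pics/f3.png",im)
im=np.hstack([cv2.resize(x[195:240,230:275,::-1],None,fx=8,fy=8,interpolation=cv2.INTER_NEAREST) for x in (a,t["color"])]); cv2.imwrite("pics/f4.png",im)
E
```

```text
213 before [ 72  90 100 113 122 122  86  30  17  21  87 142 153 152 167 174 174 172]
    now  [ 78  91 110 127 129 114  63  49 151 174 145  95  61  77  94 103  99  99]
215 before [152 190 193 194 197 200 138  44  18  14  56 109 116 120 160 180 179 179]
    now  [162 200 205 210 198 158  84  51 145 170 138  87  61  76 100 107 105 107]
217 before [108 129 134 144 149 153 106  39  13  14  65 109 122 116 122 161 179 178]
    now  [112 135 145 143 136 108  55  53 143 170 130  74  60  80 102 108 105 103]
219 before [ 87 110 110 103 100 106  74  27  14  19  69 104 115 116 121 162 179 179]
    now  [ 96 119 119 109 107  95  49  69 156 182 129  69  60  82  99 102  98 105]
206 before [178 178 178 178 178 179 181 181 182 180 158 127 134 151 163 163 161 161
 157 148 132 100  87  84]
    now  [163 163 163 163 164 161 134 127 152 156 109  76  74  99 152 164 163 162
 161 151 135 102  87  84]
209 before [177 177 178 177 180 181 181 181 178 141  60  38  70 133 170 181 179 172
 137 142 107  85  81  78]
    now  [156 156 159 158 152 111 158 174 162  99  48  38  59 101 150 163 162 157
 135 145 111  85  82  79]
212 before [168 168 170 172 174 175 173 150 131  56  37  80 156 171 176 176 178 159
 118  91  85  87  85  52]
    now  [160 160 155 127 114 173 177 156  97  44  34  67 137 166 179 182 175 160
 121  93  87  88  87  54]
215 before [180 181 182 180 180 173 127 110  56  26  30  58 103 103 123 113 108  92
  65  51  50  50  60 106]
    now  [170 166 157 143 172 171 129  91  59  30  27  54  92  96 115  99 108  95
  67  53  50  50  58 108]
```

View pics/f3.png

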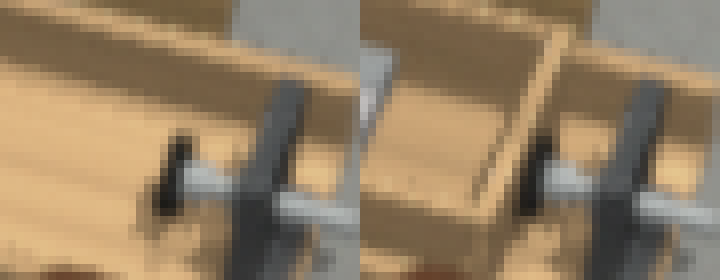

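View pics/f4.png

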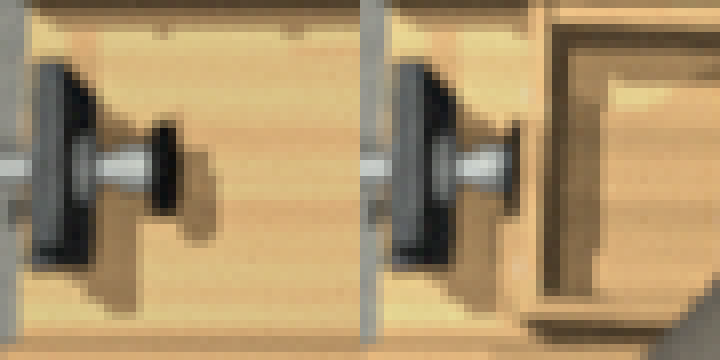

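```bash
python3 -m pendant '0 -1 -2 0;0 0 0 0;0 0 0 0'; python3 - <<'E'
from h import *
t=cam("scene"); cv2.imwrite("pics/g.png",t["color"][:,:,::-1]); q(); print(r.hand_in())
E
```

```text
clock: 21.73
tcp_pos: [0.5042, -0.1315, 0.1252]
orientation: [-0.07, -3.1, 0.229]
contact_force: [-0.6, 0.3, -0.5]
grip_width: 0.0521
t 21.78 tcp [ 0.5046 -0.1319  0.1255] F [0.5 0.3 0.6] w 0.0516
[[-0.998, 0.043, -0.034], [0.047, 0.988, -0.147], [0.028, -0.148, -0.989]]
the job is handed in; nothing more can be done
None
```

View pics/g.png

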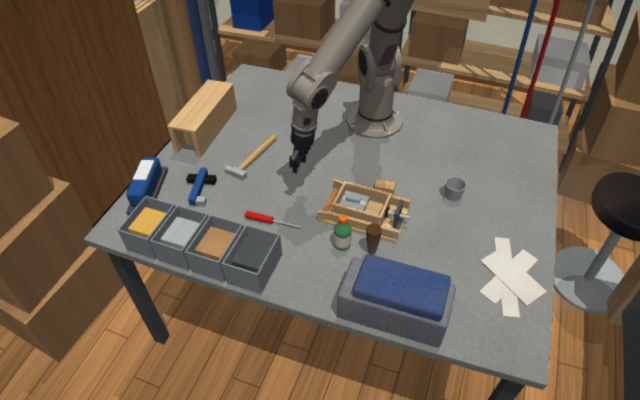

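The tray is in its berth, flat behind the sill and against the stop, and I handed the job in at 21.8 s. However, on my first lift the whole tray came off the bench for a moment.

**The slip:** with a deep pinch on the leading wall, the tail rose an estimated 2 cm. I set the tray straight back down where it had been and re-gripped with a shallow pinch. After that only the leading edge rose.

**What I did:**
- I dragged the tray forward with its tail on the bench, turned it into line, rested the leading edge about 12 mm onto the sill, and let go completely.
- I then pushed from behind with the two spread fingers, at about 5–11 N.
- At the balance point the tail rubbed on the fingers. I eased off once, the tray tipped in, and I pushed on with no sign of further binding.
- At the stop the finger force rose to about 15 N, with about 1.2 s at 10 N or more. Taking off the 5–7 N it took to slide the tray, the stop got roughly 8–9 N. I withdrew slowly.

**Last checks:**
- The tail was past the sill's back face, by about 19 mm from the top view.
- The rubber pad was still pushed in by about 1.3 mm compared with the first picture, so the tray had stayed against it.
- The pad's position before contact differed by about 12 mm between the top and wrist cameras. I went by force and by before-and-after pictures instead.
- The other objects looked unmoved and the robot was touching nothing.
- The gripper drifted to about 8° of tilt during the push, which the move commands cannot correct.

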